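Dock the spray can and bolt it in

ROBOT

A 6-joint arm with a two-finger parallel gripper is mounted at the origin on the work surface. World frame = base frame: x ahead of the robot, y to its left, z up, the work surface at z = 0. Lengths are in m, angles in rad, forces in N, time in s.
With the tool pointing down it reaches from about 0.3 to 0.85 m from the base axis. Payload 5.4 kg.
Tool frame: the origin (TCP) lies at the very end of the fingers, on their centre line; the grasp point (between the pads) lies 19 mm behind it; z points along the fingers, y is the direction in which the jaws open and shut (so a half turn about z gives the same grasp; the last joint's range is limited). The gripper opens to 85 mm and grips with 20 to 120 N. Pads are 22 mm wide; open, the fingers measure 114 mm over their backs; the gripper's body (76 mm by 85 mm) begins 54 mm behind the grasp point. The pads swing forward as they close: fully open they stand 13 mm farther back than shut.
Start: joints at [-1.464, 0.158, 1.597, -0, 1.386, -0.21], TCP at [0.179, -0.546, 0.198] pointing down, gripper open.
Joint ranges: [-2.91, 2.91], [-0.94, 2.29], [0.18, 2.7], [-1.29, 4.43], [0.17, 2.64], [-3, 3]. Speed limits (rad/s): [2.57, 2.57, 3.14, 3.14, 3.14, 3.14].

INTERFACE

Orientations are given as a 3x3 rotation matrix whose columns are the frame's x, y, z axes.
In Python, from station import observe, get_image, finish_job gives the robot as it stands. The module is installed in compiled form; this text tells all that it offers.
- The arm moves only by the tool send_rows, never from a script. Its argument "commands" is a list of rows, each a list of 3 entries, a list of its own where there are three numbers: the shift along the tool's x, y, z normalised to -1 to 1, where 1 is 30 mm, then the turn, a rotation vector about the tool's x, y, z normalised to -1 to 1, where 1 is 90 degrees, then the opening, from 0 (shut) to 1 (fully open). In form: [[[dx, dy, dz], [ax, ay, az], fingers], ...]. A call has 1 to 10 rows; each row shifts and turns the commanded pose from where the row before left it, along the tool's axes as they then stand; what a row does not reach is not made up. A row lasts 1/12 s, in which the tool goes at most 41.7 mm and 7.16 degrees, less where a joint would pass 70% of its speed; a pose out of reach is approached as far as the arm can. A call with a number of a shift or a turn outside -1 to 1 is refused whole. A call with a gripper value outside its range is refused whole. The fingers move at their own pace and stop on an object; "force" is the grip in N (left out, the last holds). Time passes only in rows, so rows that do not move let the fingers close. It gives the time, the measured TCP pose, the force and the opening at its end, in the units of the state.
- observe(): the state, without advancing time (a new reading comes with each control period).
- get_image(name): name is "scene" or "top"; returns a dict with "color" (384x512x3 uint8, red, green, blue), "range_z" (384x512 float32, m along the optical axis (not along the pixel's ray), 0 where there is no reading), "fx", "fy", "cx", "cy" (pixels), "dist" ([k1, k2, p1, p2, k3] as OpenCV has them; the pictures are not rectified), "R" (3x3) and "t" (3): a world point X has camera coordinates R X + t. Camera axes: x right, y down, z forward; pixel columns grow to the right and rows downward; lengths in m; the calibration is good to about 2 mm. A picture is of the moment at which its call begins.
- finish_job(): hands the job in, once; it reports no verdict.
The state is a dict: "t": time; "joints": joint angles; "joint_vel": joint speeds; "joint_torque": joint torques, N m; "tcp_pos": TCP position; "eef_rot": TCP orientation; "ft_force": force on the tool from outside, world axes, zero at the start; "torque": the same for the moment, N m; "finger_gap": finger opening in m.
Only numpy, scipy, OpenCV 4.12 (cv2) and the standard library are available. Lean on these libraries where they do the work, as an engineer would, in place of code of your own. Each camera call takes 0.05 s, during which the arm holds its last target. There are 200 camera calls.

TASK

Slide the tall spray can along the bench into the docking bracket, pushing it low on its body so that it stays standing on the bench and never tips. Press it fully home against the sprung buffer and keep it pressed there for a full second with about 8 N (never more than 16 N on the buffer), then let go of it and push the bolt fully across in front of it. Leave everything else on the bench where it is.

Things in the scene. Friction and masses are not known exactly. Their poses are not given: they have to be found in the camera images.
- spray_can: Can to dock: tall narrow plain-metal spray can, tallest loose thing, upright. 52 mm across up to 150 mm, then shoulder and grey cap (36 mm) to 200 mm; 0.25 to 0.45 kg. Origin: centre of underside, z up. Bench friction 0.5 to 0.7: slides with 1.3 to 3 N, but may topple if pushed over 30 mm up. Lean the gripper back, away from the can (30 to 45 degrees), to reach so low beside it.
- dock: Docking bracket screwed to the bench, no floor: the can stays on the bench. Origin on the bench, mid-nest; +x goes into the nest, +y left of that. Cheeks 36 mm high, inner faces at y = +31 and -31 mm, x = 12 to 96 mm; before them 45-degree lips flare out to about x = -10, y = +/-54 mm. Can fully home: axis at x = -4 to +16 mm (by buffer setting), y within 8 mm of 0.
- mouth (a point): Point on the bench midway between bolt track and keeper, 43 mm in front (-x) of the dock's origin, dock's axes. The 26 mm thick grey track (12 mm high) runs from y = 52 to 212 mm with a strap 32 mm high at y = 52 to 62; the keeper, 32 mm high, is at y = -50 to -68 mm. The can passes between them, along +x.
- buffer: Grey buffer housing 40 x 50 x 50 mm at the back of the nest, dock's axes; origin: centre of its underside, 80 mm behind the dock's. In front a black rubber plate, 44 mm wide, 11 to 43 mm up, screw-set: face 38 to 58 mm before this origin, different each time, NOT measured, found by touch. Springs at 8 N/mm over 4 mm, pushes the can back 1 to 2 mm on release; damaged above 16 N.
- bolt (a joint): Bolt travel in m: 0 = drawn back, 0.107 = fully across against its end stop, tip in the keeper. Slides along the dock's -y with 2 to 3 N of friction, stays where left. Steel bar 12 x 12 x 150 mm, over the mouth point's x, 14 to 26 mm above the bench; its tip is 127 mm to the -y side of the knob's axis.
- bolt_knob (a point): Point on the axis of the bolt's knob, 60 mm above the bench: an upright steel pin 16 mm across on the bolt, 26 to 76 mm above the bench. In the dock frame x = -43 mm, y = 182 mm minus the bolt's travel (75 mm when fully across). Push the pin sideways towards the dock's -y to close the bolt.
- squat_bottle: squat grey plastic oil bottle with black cap, 72 mm across, 130 mm tall; a bystander, to be left alone. Origin: its underside or handle.
- short_tin: short steel tin, 74 mm across, 90 mm tall; a bystander, to be left alone. Origin: its underside or handle.
- tube_offcut: upright offcut of steel tube, 60 mm across, 60 mm tall; a bystander, to be left alone. Origin: its underside or handle.
- wrench: steel wrench lying flat; a bystander, to be left alone. Origin: its underside or handle.
- hammer: wooden-handled hammer lying flat; a bystander, to be left alone. Origin: its underside or handle.
- wood_block: dark wooden block, 70 x 50 x 40 mm; a bystander, to be left alone. Origin: its underside or handle.
- hex_slug: dark steel hexagonal slug, 40 mm across corners, 18 mm thick; a bystander, to be left alone. Origin: its underside or handle.
Things that resemble listed ones, but are neither listed nor needed, are in the scene too. Of the things shaped like the spray_can, the metal one is meant. What is shaped like the buffer but pink or yellow is not meant.

How it is judged:
By the outcome, as a careful person would: the job done as asked, in the order asked, and still so for the second after the job is handed in, with the robot touching nothing.
It also fails if it takes over 72 s, if anything falls off the work surface, if the arm or the gripper's body presses on something with over 40 N, if the wrist force passes 120 N, or if a joint passes its speed limit or range.

## Working session

There is one attempt and no reset: what is moved stays moved. The work goes in short steps, Python scripts to look and compute and a tool call to move; the robot and the scene stay as the last step left them, time stands still between calls to the robot, and variables do not carry over. Pictures are saved under pics/ and viewed, about 8 in all and at most 12, crops included, and the job is handed in when it is done.

Besides the shell and the picture viewer there is one more tool, called after "Call:" in YAML: its name, and indented under it one key for each argument. send_rows: Moves the arm, as the interface text tells. Its arguments: {"type":"object","properties":{"commands":{"type":"array"},"force":{"type":"number"}},"required":["commands"]}

```bash
mkdir -p pics
cat > h.py <<'E'
import numpy as np, cv2, pickle
from station import observe, get_image, finish_job
def grab(n,save=None):
    g=get_image(n); pickle.dump(g,open(f'/tmp/{n}.pkl','wb'))
    if save: cv2.imwrite(f'pics/{save}.png',cv2.cvtColor(g['color'],cv2.COLOR_RGB2BGR))
    return g
def load(n): return pickle.load(open(f'/tmp/{n}.pkl','rb'))
def cloud(g):
    h,w=g['range_z'].shape
    K=np.array([[g['fx'],0,g['cx']],[0,g['fy'],g['cy']],[0,0,1.]])
    uv=np.stack(np.meshgrid(np.arange(w),np.arange(h)),-1).reshape(-1,1,2).astype(float)
    n=cv2.undistortPoints(uv,K,np.array(g['dist'],float))[:,0]
    z=g['range_z'].reshape(-1,1)
    P=(np.hstack([n*z,z])-np.array(g['t']))@np.array(g['R'])
    P[z[:,0]==0]=np.nan
    return P.reshape(h,w,3)
E
python3 - <<'E'
from h import *
a=grab('scene')['color'];b=grab('top')['color']
for n in('scene','top'):
    g=load(n); cv2.imwrite(f'pics/{n}0.png',cv2.resize(g['color'][:,:,::-1],(800,600),interpolation=cv2.INTER_CUBIC))
    print(n,np.round(-np.array(g['R']).T@g['t'],3))
s=observe();print(s['t'],s['tcp_pos'],s['eef_rot'],s['ft_force'])
E
```

```text
scene [1.455 0.111 1.138]
top [0.426 0.073 1.404]
0.1 [ 0.17902236 -0.54577379  0.19749461] [[ 9.50242521e-01  3.11511023e-01 -1.82247722e-04]
 [ 3.11510850e-01 -9.50240963e-01  1.76124498e-03]
 [ 3.75467973e-04 -1.73038201e-03 -9.99998432e-01]] [0.09057283 0.51452002 0.69935418]
```

View pics/scene0.png

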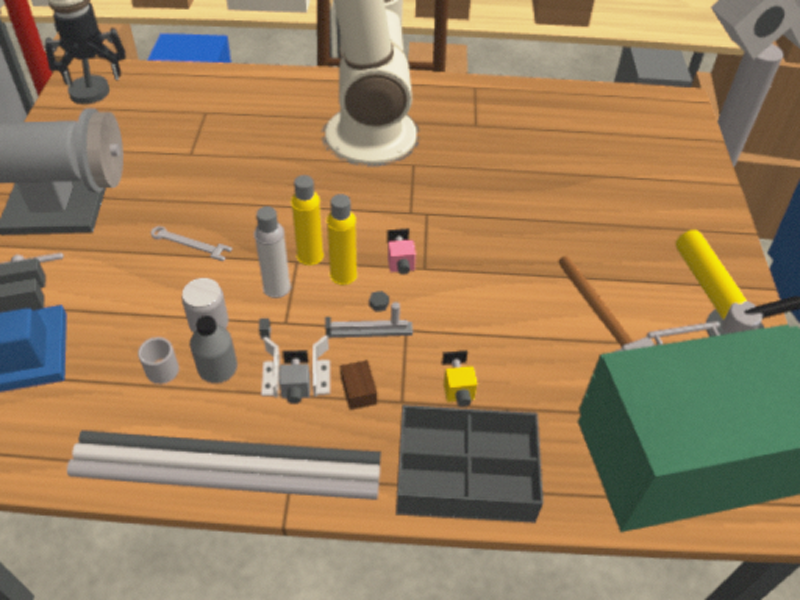

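View pics/top0.png

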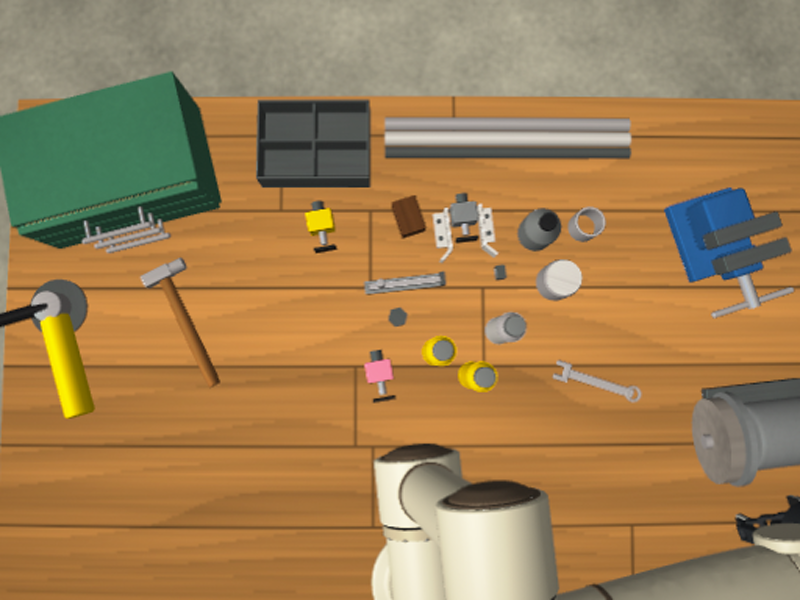

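The scene view shows the metal can at (272,255), with two yellow decoys next to it. The real grey buffer and dock are at (295,375), the keeper at (265,327), and the track and knob at (370,325). In the top view the can is at (505,327), the dock at (463,220), the knob end at (370,285) and the keeper at (500,272). Next I'll measure them.

```bash
cat > m.py <<'E'
from h import *
from scipy.optimize import least_squares
def pt(g,u,v,r=2):
    C=cloud(g); u=int(u*.64);v=int(v*.64); return np.nanmedian(C[v-r:v+r+1,u-r:u+r+1].reshape(-1,3),0)
def sdf(p,b):
    c=(b[:3]+b[3:])/2;h=(b[3:]-b[:3])/2;q=abs(p-c)-h
    return np.linalg.norm(np.maximum(q,0),axis=1)+np.minimum(q.max(1),0)
B=np.array([[.06,-.025,0,.1,.025,.05],[-.056,.052,0,-.03,.212,.012],[-.049,.055,.014,-.037,.205,.026],[-.051,.174,.026,-.035,.190,.076],[-.056,.052,0,-.03,.062,.032],[-.056,-.068,0,-.03,-.05,.032]])
def fitdock(C,p0):
    P=np.vstack([c.reshape(-1,3) for c in C]);P=P[np.isfinite(P).all(1)]
    def tr(p,P):
        c,s=np.cos(p[2]),np.sin(p[2]);d=P-[p[0],p[1],0]
        return np.c_[d[:,0]*c+d[:,1]*s,-d[:,0]*s+d[:,1]*c,P[:,2]]
    p=np.array(p0)
    for tol in(.03,.015,.008,.006):
        Q=tr(p,P);D=np.min([abs(sdf(Q,b)) for b in B],0)
        S=P[(Q[:,2]>.005)&(D<tol)]
        f=lambda p:np.min([abs(sdf(tr(p,S),b)) for b in B],0)
        r=least_squares(f,p,loss='soft_l1',f_scale=.002);p=r.x
    Q=tr(p,S)
    print('dock',np.round(p,4),'n',len(S),'mean res',f(p).mean())
    for b in B: print('  box n',(abs(sdf(Q,b))<.005).sum(),'bias',np.round(np.median(Q[abs(sdf(Q,b))<.005],0),4))
    return p
def fitcan(C,xy,r=.026,zr=(.02,.145)):
    P=np.vstack([c.reshape(-1,3) for c in C]);P=P[np.isfinite(P).all(1)]
    p=np.array(xy)
    for tol in(.02,.01,.006):
        d=np.hypot(*(P[:,:2]-p).T);S=P[(P[:,2]>zr[0])&(P[:,2]<zr[1])&(abs(d-r)<tol)]
        p=least_squares(lambda q:np.hypot(*(S[:,:2]-q).T)-r,p,loss='soft_l1',f_scale=.002).x
    print('can',np.round(p,4),len(S));return p
E
python3 - <<'E'
from m import *
s,t=load('scene'),load('top');C=[cloud(s),cloud(t)]
for n,u,v in[('buf',464,212),('knobend',370,285),('keeper',500,272),('cantop',514,325),('bench',600,320),('strap',440,278),('yel1',443,350),('yel2',485,377),('hex',398,317),('bottle',545,222),('tin',560,278),('block',407,215),('tube rim',572,222)]:
    print(n,np.round(pt(t,u,v),3))
b=pt(t,464,212);k=pt(t,500,272)
# axis from keeper to strap
st=pt(t,440,278);w=st-k;yaw=np.arctan2(w[1],w[0])-np.pi/2
o=b[:2]-.08*np.array([np.cos(yaw),np.sin(yaw)]);print('guess',o,yaw)
fitdock(C,[*o,yaw]);fitdock(C[:1],[*o,yaw]);fitdock(C[1:],[*o,yaw])
c0=pt(t,514,325)[:2]
fitcan(C,c0);fitcan(C[:1],c0);fitcan(C[1:],c0);fitcan(C,c0,.018,(.17,.195))
for n,u,v,r in[('yel1',443,350,.026),('yel2',485,377,.026),('tin',560,278,.037),('bottle',545,222,.036)]: print(n);fitcan(C,pt(t,u,v)[:2],r,(.02,.085))
E
```

```text
buf [ 0.717 -0.072  0.05 ]
knobend [0.576 0.112 0.014]
keeper [ 0.599 -0.146  0.033]
cantop [ 0.486 -0.14   0.2  ]
bench [ 0.508 -0.351  0.001]
strap [ 0.59  -0.027  0.026]
yel1 [ 0.443 -0.018  0.201]
yel2 [ 0.398 -0.09   0.201]
hex [0.513 0.057 0.018]
bottle [ 0.679 -0.213  0.13 ]
tin [ 0.582 -0.249  0.09 ]
block [0.712 0.038 0.04 ]
tube rim [ 0.697 -0.29   0.036]
guess [ 0.63697035 -0.07740223] 0.07175998107224735
dock [ 0.639  -0.086   0.1073] n 1901 mean res 0.0018231305079175208
  box n 651 bias [0.0837 0.0024 0.0485]
  box n 461 bias [-0.0361  0.1366  0.0122]
  box n 620 bias [-0.0403  0.1314  0.0228]
  box n 148 bias [-0.0397  0.1807  0.0539]
  box n 97 bias [-0.0401  0.06    0.0271]
  box n 157 bias [-0.0401 -0.056   0.0303]
dock [ 0.6396 -0.086   0.1084] n 1101 mean res 0.001709380257568659
  box n 369 bias [0.0915 0.0027 0.0488]
  box n 253 bias [-0.0332  0.1343  0.012 ]
  box n 359 bias [-0.0385  0.1345  0.0227]
  box n 105 bias [-0.0381  0.1801  0.0505]
  box n 57 bias [-0.0351  0.06    0.0259]
  box n 93 bias [-0.0355 -0.0577  0.03  ]
dock [ 0.6367 -0.0861  0.103 ] n 808 mean res 0.0018621738416423805
  box n 282 bias [0.0765 0.002  0.0481]
  box n 211 bias [-0.0503  0.1375  0.0122]
  box n 283 bias [-0.0444  0.1284  0.0221]
  box n 45 bias [-0.0456  0.1812  0.0695]
  box n 40 bias [-0.0438  0.0595  0.0304]
  box n 65 bias [-0.0434 -0.054   0.0304]
can [ 0.487  -0.1451] 614
can [ 0.4874 -0.1459] 513
can [ 0.4857 -0.1436] 101
can [ 0.4867 -0.1444] 92
yel1
can [ 0.4456 -0.0198] 268
yel2
can [ 0.3992 -0.0914] 278
tin
can [ 0.5831 -0.2579] 473
bottle
can [ 0.6831 -0.2211] 601
```

```bash
cat > plan.py <<'E'
# usage: plan.py x y z psi_deg theta_deg ; prints shift (units, current tool axes) and turn (units of 90deg) to the target
import sys; from h import *
from scipy.spatial.transform import Rotation as Ro
O=np.array([.638,-.086]);A=.106;DX=np.array([np.cos(A),np.sin(A)]);DY=np.array([-DX[1],DX[0]])
def rot(psi,th):
    p,t=np.radians([psi,th]); z=[np.sin(t)*np.cos(p),np.sin(t)*np.sin(p),-np.cos(t)]; y=[np.sin(p),-np.cos(p),0]
    return np.c_[np.cross(y,z),y,z]
def show():
    s=observe();R=np.array(s['eef_rot']);d=s['tcp_pos'][:2]-O
    print('t',s['t'],'tcp',np.round(s['tcp_pos'],4),'dock',np.round([d@DX,d@DY],4),'psi',round(np.degrees(np.arctan2(R[1,2],R[0,2])),1),'th',round(np.degrees(np.arccos(-R[2,2])),1),'F',np.round(s['ft_force'],2),'gap',s['finger_gap'],'q',np.round(s['joints'],2));return s,R
if __name__=='__main__':
    s,R=show();a=list(map(float,sys.argv[1:]))
    if a:
        print('shift',np.round(R.T@(np.array(a[:3])-s['tcp_pos'])/.03,3)); T=rot(*a[3:])
        print('turn',np.round(Ro.from_matrix(R.T@T).as_rotvec()/(np.pi/2),4)); print('shift after turn',np.round(T.T@(np.array(a[:3])-s['tcp_pos'])/.03,3))
E
python3 plan.py .425 -.187 .12 34 40
```

```text
t 0.1 tcp [ 0.179  -0.5458  0.1975] dock [-0.505  -0.4086] psi 95.9 th 0.1 F [0.09 0.51 0.7 ] gap 0.08526106147774601 q [-1.46  0.16  1.6   0.    1.39 -0.21]
shift [11.516 -8.805  2.603]
turn [ 0.0604  0.4412 -0.1692]
shift after turn [ 8.67  -5.33  10.647]
```

Call:
send_rows:
  commands:
    - [[0,0,0],[0.0076,0.0551,-0.0212],0.36]
    - [[0,0,0],[0.0076,0.0551,-0.0212],0.36]
    - [[0,0,0],[0.0076,0.0551,-0.0212],0.36]
    - [[0,0,0],[0.0076,0.0551,-0.0212],0.36]
    - [[0,0,0],[0.0076,0.0551,-0.0212],0.36]
    - [[0,0,0],[0.0076,0.0551,-0.0212],0.36]
    - [[0,0,0],[0.0076,0.0551,-0.0212],0.36]
    - [[0,0,0],[0.0076,0.0551,-0.0212],0.36]

```text
t: 0.77
tcp_pos: [0.1786, -0.5466, 0.1985]
eef_rot: [[0.632, 0.56, 0.535], [0.43, -0.828, 0.36], [0.645, 0.002, -0.764]]
ft_force: [0.3, -0.5, 0.9]
finger_gap: 0.0308
```

```bash
python3 plan.py .425 -.187 .12 34 40
```

```text
t 0.7667 tcp [ 0.1786 -0.5466  0.1985] dock [-0.5055 -0.4094] psi 33.9 th 40.2 F [ 0.26 -0.55  0.94] gap 0.030792313958604794 q [-1.75  0.46  1.39  0.49  1.8  -0.79]
shift [ 8.654 -5.329 10.707]
turn [ 0.0006 -0.0017  0.0017]
shift after turn [ 8.667 -5.344 10.689]
```

Call:
send_rows:
  commands:
    - [[0.62,-0.38,0.765],[0,0,0],0.36]
    - [[0.62,-0.38,0.765],[0,0,0],0.36]
    - [[0.62,-0.38,0.765],[0,0,0],0.36]
    - [[0.62,-0.38,0.765],[0,0,0],0.36]
    - [[0.62,-0.38,0.765],[0,0,0],0.36]
    - [[0.62,-0.38,0.765],[0,0,0],0.36]
    - [[0.62,-0.38,0.765],[0,0,0],0.36]
    - [[0.62,-0.38,0.765],[0,0,0],0.36]
    - [[0.62,-0.38,0.765],[0,0,0],0.36]
    - [[0.62,-0.38,0.765],[0,0,0],0.36]

```text
t: 1.6
tcp_pos: [0.3561, -0.2881, 0.141]
eef_rot: [[0.635, 0.559, 0.532], [0.429, -0.829, 0.359], [0.642, 0.001, -0.767]]
ft_force: [0.5, 0.4, -0.2]
finger_gap: 0.0307
```

```bash
python3 plan.py .42 -.19 .05 34 40
python3 - <<'E'
from h import *
g=grab('scene');cv2.imwrite('pics/s1.png',cv2.resize(g['color'][:,:,::-1],(800,600)))
E
```

```text
t 1.6 tcp [ 0.3561 -0.2881  0.141 ] dock [-0.3017 -0.1712] psi 34.0 th 39.9 F [ 0.53  0.41 -0.19] gap 0.030695001670443884 q [-1.44 -0.02  2.08  0.62  1.47 -0.65]
shift [ 0.81  -1.521  4.633]
turn [0.0002 0.0008 0.0004]
shift after turn [ 0.803 -1.521  4.635]
```

View pics/s1.png

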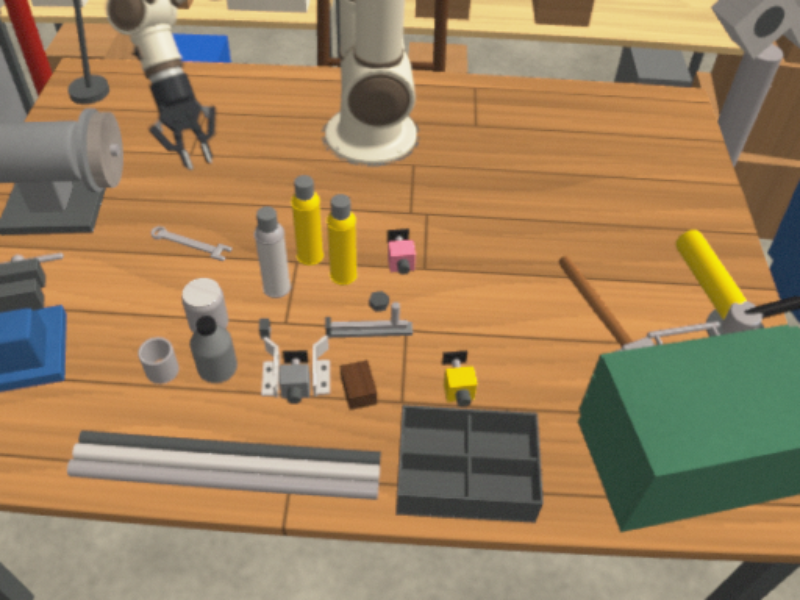

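Call:
send_rows:
  commands:
    - [[0.135,-0.253,0.772],[0,0,0],0.36]
    - [[0.135,-0.253,0.772],[0,0,0],0.36]
    - [[0.135,-0.253,0.772],[0,0,0],0.36]
    - [[0.135,-0.253,0.772],[0,0,0],0.36]
    - [[0.135,-0.253,0.772],[0,0,0],0.36]
    - [[0.135,-0.253,0.772],[0,0,0],0.36]
    - [[-0.146,0,0.385],[0,0,0],0.36]
    - [[-0.146,0,0.385],[0,0,0],0.36]
    - [[-0.146,0,0.385],[0,0,0],0.36]
    - [[0,0,0],[0,0,0],0.36]

```text
t: 2.48
tcp_pos: [0.4289, -0.1828, 0.0138]
eef_rot: [[0.636, 0.561, 0.53], [0.428, -0.828, 0.362], [0.642, -0.003, -0.767]]
ft_force: [-0.2, 1.0, 0.4]
finger_gap: 0.0308
```

```bash
python3 plan.py .462 -.162 .015 34 40
python3 - <<'E'
from h import *
g=grab('scene');cv2.imwrite('pics/s2.png',cv2.resize(g['color'][100:260,80:300,::-1],(800,582),interpolation=cv2.INTER_CUBIC))
E
```

```text
t 2.4833 tcp [ 0.4289 -0.1828  0.0138] dock [-0.2182 -0.0741] psi 34.3 th 40.0 F [-0.22  0.95  0.43] gap 0.030811304375001316 q [-1.19  0.13  2.25  0.78  1.1  -0.7 ]
shift [1.024 0.045 0.805]
turn [-0.0023  0.0006 -0.0004]
shift after turn [1.023 0.042 0.806]
```

View pics/s2.png

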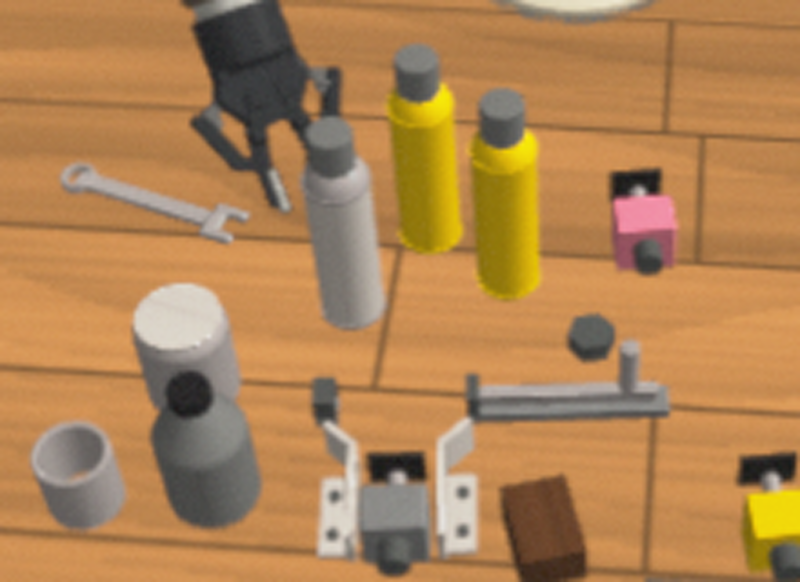

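Call:
send_rows:
  commands:
    - [[0.281,0,0.236],[0,0,0],0.36]
    - [[0.281,0,0.236],[0,0,0],0.36]
    - [[0.281,0,0.236],[0,0,0],0.36]
    - [[0.1,0,0.084],[0,0,0],0.36]
    - [[0.1,0,0.084],[0,0,0],0.36]
    - [[0.1,0,0.084],[0,0,0],0.36]
    - [[0.1,0,0.084],[0,0,0],0.36]
    - [[0.1,0,0.084],[0,0,0],0.36]
    - [[0.1,0,0.084],[0,0,0],0.36]
    - [[0.1,0,0.084],[0,0,0],0.36]

```text
t: 3.37
tcp_pos: [0.4799, -0.151, 0.0155]
eef_rot: [[0.635, 0.56, 0.532], [0.43, -0.829, 0.358], [0.642, 0.001, -0.767]]
ft_force: [0.0, 0.5, -1.1]
finger_gap: 0.0311
```

```bash
cat > look.py <<'E'
import sys; from m import *; from plan import *
def look(guess):
    s,R=show();C=[cloud(grab('scene'))]
    for rr,zr in((.026,(.05,.145)),(.026,(.1,.145)),(.018,(.17,.195))):
        p=fitcan(C,guess,rr,zr);d=p-O;print('  can in dock',np.round([d@DX,d@DY],4),'from tcp',np.round(p-s['tcp_pos'][:2],4))
if __name__=='__main__': look([float(sys.argv[1]),float(sys.argv[2])])
E
python3 look.py .505 -.132
```

```text
t 3.3667 tcp [ 0.4799 -0.151   0.0155] dock [-0.1641 -0.0479] psi 34.0 th 39.9 F [ 0.02  0.51 -1.13] gap 0.03109339803665376 q [-1.04  0.15  2.22  0.85  1.02 -0.61]
can [ 0.4872 -0.1459] 399
  can in dock [-0.1563 -0.0436] from tcp [0.0073 0.005 ]
can [ 0.4871 -0.1454] 189
  can in dock [-0.1563 -0.0431] from tcp [0.0072 0.0055]
can [ 0.5188 -0.1378] 57
  can in dock [-0.124  -0.0389] from tcp [0.0389 0.0132]
```

Run:
```python
from h import *
g=load('scene');cv2.imwrite('pics/s3.png',cv2.resize(g['color'][100:260,80:300,::-1],(800,582),interpolation=cv2.INTER_CUBIC))
```

```text
(no output)
```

View pics/s3.png

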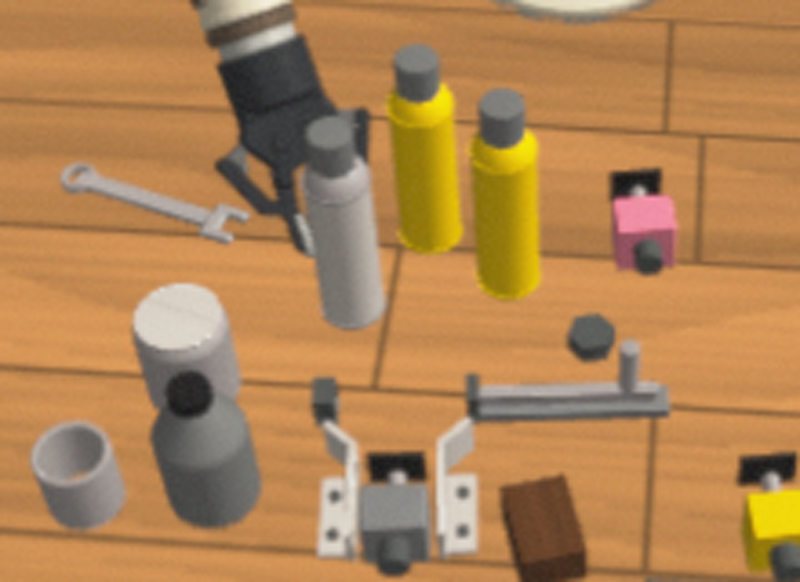

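Run:
```python
from m import *; from plan import *
g=load('scene');s,R=show();T=np.array(s['tcp_pos'])
K=np.array([[g['fx'],0,g['cx']],[0,g['fy'],g['cy']],[0,0,1.]])
def pr(X): return cv2.projectPoints(np.array(X,float).reshape(-1,3),cv2.Rodrigues(np.array(g['R']))[0],np.array(g['t']),K,np.array(g['dist']))[0][:,0]
print('tcp px',pr(T),'base',pr([.487,-.145,0]),'top',pr([.487,-.145,.2]))
print('in crop',(pr([T,[.487,-.145,0],[.487,-.145,.2]])-[80,100])*3.636)
C=cloud(g);
for u,v in((164,167),(163,165),(176,180),(176,165),(172,150)): print(u,v,np.round(C[v,u],4))
# points near gripper fingers in tool frame
P=C.reshape(-1,3);P=P[np.isfinite(P).all(1)];Q=(P-T)@R
m=(abs(Q[:,0])<.05)&(abs(Q[:,1])<.06)&(Q[:,2]<.02)&(Q[:,2]>-.12)&(P[:,2]>.006)&(np.hypot(*(P[:,:2]-[.487,-.1455]).T)>.029)
print(len(Q[m]));q=Q[m];print(np.round(q[np.argsort(-q[:,2])][:40:2],3))
# side lines of can silhouettes
m=(np.hypot(*(P[:,:2]-[.487,-.1455]).T)<.03)&(P[:,2]>.005);print(m.sum())
for z in(.02,.04,.06,.08,.1,.12,.14): 
    w=P[m&(abs(P[:,2]-z)<.006)];print(z,len(w),np.round(w.min(0),3),np.round(w.max(0),3))
```

```text
t 3.4167 tcp [ 0.4801 -0.1505  0.0155] dock [-0.1638 -0.0475] psi 34.0 th 39.9 F [0.42 0.37 0.41] gap 0.03084923450258316 q [-1.04  0.15  2.22  0.85  1.02 -0.61]
tcp px [[174.75223886 178.7032423 ]] base [[176.68193233 183.87584338]] top [[169.9932351  135.99023791]]
in crop [[344.51914049 286.16498901]
 [351.53550595 304.97256652]
 [327.21540283 130.86050503]]
164 167 [ 0.47   -0.1808  0.0542]
163 165 [ 0.4655 -0.1842  0.0578]
176 180 [ 0.5147 -0.1381  0.0498]
176 165 [ 0.5129 -0.1325  0.1126]
172 150 [nan nan nan]
313
[[ 0.01  -0.058  0.02 ]
 [ 0.018  0.025  0.019]
 [ 0.004 -0.051  0.015]
 [ 0.026  0.021  0.013]
 [ 0.033  0.021  0.006]
 [-0.01   0.054  0.003]
 [-0.01  -0.033  0.002]
 [-0.014 -0.06  -0.001]
 [ 0.039  0.022 -0.005]
 [ 0.049  0.017 -0.007]
 [-0.032  0.051 -0.017]
 [-0.041  0.026 -0.023]
 [-0.047  0.023 -0.028]
 [ 0.014  0.022 -0.038]
 [-0.002  0.02  -0.039]
 [ 0.007  0.018 -0.042]
 [ 0.005  0.026 -0.045]
 [ 0.013  0.018 -0.046]
 [ 0.007  0.023 -0.047]
 [ 0.001  0.027 -0.049]]
907
0.02 47 [ 0.488 -0.171  0.014] [ 0.517 -0.12   0.026]
0.04 42 [ 0.484 -0.167  0.034] [ 0.517 -0.12   0.045]
0.06 46 [ 0.479 -0.17   0.054] [ 0.515 -0.12   0.065]
0.08 45 [ 0.493 -0.167  0.075] [ 0.515 -0.121  0.086]
0.1 57 [ 0.481 -0.169  0.095] [ 0.515 -0.119  0.106]
0.12 49 [ 0.487 -0.165  0.114] [ 0.515 -0.12   0.126]
0.14 50 [ 0.482 -0.166  0.134] [ 0.516 -0.121  0.146]
```

Run:
```python
from m import *; from plan import *
g=load('scene')
K=np.array([[g['fx'],0,g['cx']],[0,g['fy'],g['cy']],[0,0,1.]])
def pr(X): return cv2.projectPoints(np.array(X,float).reshape(-1,3),cv2.Rodrigues(np.array(g['R']))[0],np.array(g['t']),K,np.array(g['dist']))[0][:,0]
R=rot(34,40)
for T in([.4289,-.1828,.0138],[.4801,-.1505,.0155]):
    for dz in(0,-.01,-.02,-.03): print(dz,((pr([T+R@np.array([0,y,dz]) for y in(.02,-.02)])-[80,100])*3.636).round(0).tolist())
t=grab('top');cv2.imwrite('pics/t1.png',cv2.resize(t['color'][170:280,200:360,::-1],(800,550),interpolation=cv2.INTER_CUBIC))
show()
```

```text
0 [[295.0, 249.0], [338.0, 232.0]]
-0.01 [[291.0, 238.0], [334.0, 221.0]]
-0.02 [[287.0, 227.0], [330.0, 210.0]]
-0.03 [[283.0, 216.0], [326.0, 199.0]]
0 [[323.0, 295.0], [366.0, 277.0]]
-0.01 [[318.0, 284.0], [362.0, 266.0]]
-0.02 [[314.0, 273.0], [358.0, 255.0]]
-0.03 [[310.0, 261.0], [354.0, 244.0]]
t 3.4667 tcp [ 0.4799 -0.1506  0.0155] dock [-0.1641 -0.0475] psi 34.0 th 39.9 F [0.43 0.83 0.28] gap 0.030850088464056298 q [-1.04  0.15  2.22  0.85  1.02 -0.61]
```

View pics/t1.png

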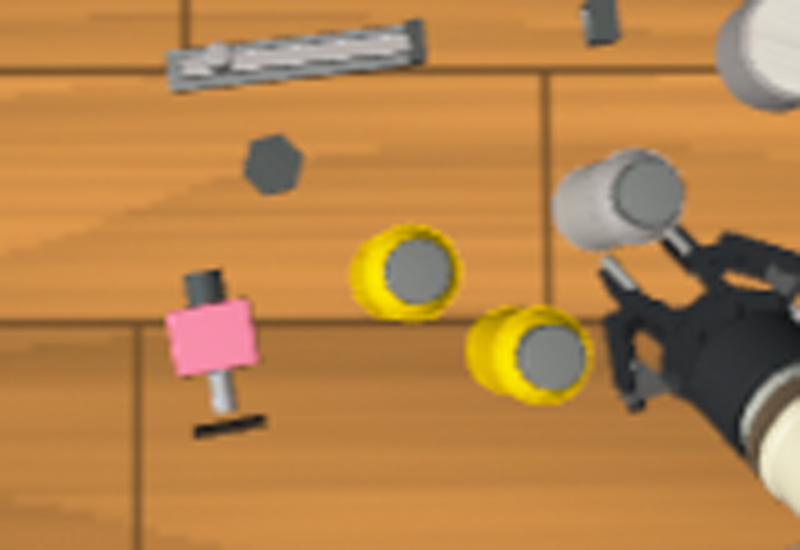

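Run:
```python
from m import *; from plan import *
s,R=show();T=np.array(s['tcp_pos'])
for n in('top','scene'):
    C=cloud(load(n)).reshape(-1,3);C=C[np.isfinite(C).all(1)];Q=(C-T)@R
    m=(abs(Q[:,0])<.02)&(abs(Q[:,1])<.045)&(Q[:,2]<.03)&(Q[:,2]>-.12)&(C[:,2]>.008)&(np.hypot(*(C[:,:2]-[.487,-.1455]).T)>.0295)
    q=Q[m];w=C[m];o=np.argsort(-q[:,2]);print(n,len(q));print(np.c_[q,w][o][:36].round(3))
```

```text
t 3.4667 tcp [ 0.4799 -0.1506  0.0155] dock [-0.1641 -0.0475] psi 34.0 th 39.9 F [0.43 0.83 0.28] gap 0.030850088464056298 q [-1.04  0.15  2.22  0.85  1.02 -0.61]
top 321
[[ 0.008 -0.03   0.016  0.477 -0.117  0.008]
 [-0.018 -0.035 -0.006  0.446 -0.132  0.008]
 [ 0.011 -0.023 -0.038  0.454 -0.141  0.052]
 [ 0.005 -0.03  -0.04   0.445 -0.138  0.049]
 [ 0.006 -0.026 -0.04   0.448 -0.141  0.05 ]
 [-0.002  0.011 -0.041  0.463 -0.175  0.046]
 [ 0.012 -0.02  -0.041  0.454 -0.143  0.055]
 [ 0.012 -0.025 -0.043  0.451 -0.14   0.056]
 [ 0.007 -0.019 -0.043  0.451 -0.147  0.053]
 [-0.006  0.012 -0.043  0.46  -0.178  0.045]
 [ 0.008 -0.028 -0.045  0.445 -0.14   0.055]
 [ 0.003  0.025 -0.045  0.472 -0.186  0.052]
 [ 0.013 -0.023 -0.046  0.451 -0.143  0.058]
 [ 0.006 -0.026 -0.046  0.445 -0.143  0.054]
 [ 0.009 -0.022 -0.047  0.448 -0.146  0.057]
 [-0.007  0.012 -0.048  0.457 -0.181  0.048]
 [ 0.008 -0.03  -0.049  0.442 -0.14   0.058]
 [ 0.01  -0.033 -0.049  0.442 -0.136  0.06 ]
 [ 0.013 -0.025 -0.049  0.448 -0.142  0.062]
 [ 0.006  0.02  -0.05   0.469 -0.182  0.058]
 [ 0.005  0.012 -0.05   0.463
[... 1622 characters left out ...]
52  0.466 -0.184  0.058]
 [-0.01   0.025 -0.054  0.459 -0.195  0.05 ]
 [ 0.008  0.024 -0.054  0.469 -0.186  0.062]
 [ 0.015  0.015 -0.054  0.469 -0.177  0.067]
 [ 0.012  0.018 -0.055  0.468 -0.18   0.065]
 [ 0.005  0.019 -0.055  0.464 -0.184  0.061]
 [ 0.011  0.027 -0.055  0.473 -0.188  0.065]
 [ 0.013  0.014 -0.057  0.465 -0.177  0.067]
 [ 0.009  0.023 -0.057  0.468 -0.186  0.065]
 [ 0.004  0.024 -0.057  0.466 -0.19   0.062]
 [-0.     0.026 -0.058  0.464 -0.193  0.06 ]
 [ 0.014  0.017 -0.058  0.467 -0.18   0.069]
 [ 0.004  0.021 -0.059  0.463 -0.187  0.063]
 [ 0.013  0.02  -0.059  0.468 -0.182  0.069]
 [ 0.008  0.015 -0.06   0.461 -0.181  0.067]
 [ 0.005  0.024 -0.06   0.464 -0.19   0.065]]
```

Both cameras put the fingertips about 38 mm short of the reported TCP, at a height of about 45 mm. The can hasn't been touched. I'll back off and lower in small steps, watching the force.

Call:
send_rows:
  commands:
    - [[-0.306,0,-0.257],[0,0,0],0.36]
    - [[-0.107,0,0.128],[0,0,0],0.36]
    - [[-0.107,0,0.128],[0,0,0],0.36]
    - [[0,0,0],[0,0,0],0.36]

```text
t: 3.8
tcp_pos: [0.4694, -0.1571, 0.0044]
eef_rot: [[0.636, 0.559, 0.532], [0.429, -0.829, 0.36], [0.642, -0.001, -0.767]]
ft_force: [-0.7, 0.6, -0.7]
finger_gap: 0.0309
```

Call:
send_rows:
  commands:
    - [[-0.086,0,0.102],[0,0,0],0.36]
    - [[-0.086,0,0.102],[0,0,0],0.36]
    - [[-0.086,0,0.102],[0,0,0],0.36]
    - [[0,0,0],[0,0,0],0.36]

```text
t: 4.13
tcp_pos: [0.4694, -0.1571, -0.0074]
eef_rot: [[0.636, 0.56, 0.532], [0.429, -0.829, 0.36], [0.642, -0.0, -0.767]]
ft_force: [-0.2, -0.3, 0.1]
finger_gap: 0.0306
```

```bash
cat > tips.py <<'E'
from m import *; from plan import *
s,R=show();T=np.array(s['tcp_pos'])
for n in('top','scene'):
    C=cloud(grab(n)).reshape(-1,3);C=C[np.isfinite(C).all(1)];Q=(C-T)@R
    m=(abs(Q[:,0])<.018)&(abs(Q[:,1])<.034)&(Q[:,2]<-.01)&(Q[:,2]>-.12)&(C[:,2]>.01)&(np.hypot(*(C[:,:2]-[.487,-.1455]).T)>.0295)
    q=Q[m];w=C[m];o=np.argsort(-q[:,2]);print(n,len(q));print(np.c_[q,w][o][:8].round(3))
E
python3 tips.py
```

```text
t 4.1333 tcp [ 0.4694 -0.1571 -0.0074] dock [-0.1752 -0.0529] psi 34.1 th 39.9 F [-0.22 -0.25  0.08] gap 0.03058165585923631 q [-1.07  0.21  2.22  0.86  1.   -0.68]
top 227
[[ 0.002  0.012 -0.037  0.458 -0.179  0.022]
 [ 0.006  0.013 -0.037  0.461 -0.179  0.025]
 [-0.007  0.012 -0.037  0.452 -0.184  0.016]
 [ 0.008  0.017 -0.038  0.464 -0.182  0.027]
 [ 0.011 -0.023 -0.039  0.442 -0.147  0.03 ]
 [ 0.008 -0.025 -0.04   0.439 -0.147  0.029]
 [-0.01   0.013 -0.041  0.449 -0.186  0.017]
 [ 0.013  0.014 -0.041  0.464 -0.178  0.033]]
scene 149
[[ 0.005  0.02  -0.038  0.464 -0.185  0.025]
 [ 0.014  0.019 -0.038  0.469 -0.181  0.031]
 [ 0.016  0.018 -0.041  0.468 -0.18   0.034]
 [ 0.012  0.02  -0.042  0.466 -0.184  0.032]
 [ 0.014  0.024 -0.043  0.469 -0.186  0.035]
 [ 0.012  0.017 -0.043  0.463 -0.181  0.034]
 [ 0.01   0.026 -0.044  0.467 -0.19   0.033]
 [ 0.009  0.022 -0.045  0.463 -0.187  0.033]]
```

Call:
send_rows:
  commands:
    - [[-0.07,0,0.083],[0,0,0],0.36]
    - [[-0.07,0,0.083],[0,0,0],0.36]
    - [[0.102,0,0.086],[0,0,0],0.36]
    - [[0.102,0,0.086],[0,0,0],0.36]
    - [[0.077,0,0.064],[0,0,0],0.36]
    - [[0.077,0,0.064],[0,0,0],0.36]
    - [[0.077,0,0.064],[0,0,0],0.36]
    - [[0.077,0,0.064],[0,0,0],0.36]
    - [[0.077,0,0.064],[0,0,0],0.36]
    - [[0.077,0,0.064],[0,0,0],0.36]

```text
t: 5.07
tcp_pos: [0.4915, -0.1433, -0.013]
eef_rot: [[0.635, 0.56, 0.532], [0.43, -0.829, 0.358], [0.641, 0.002, -0.767]]
ft_force: [-2.3, -2.1, 0.5]
finger_gap: 0.0309
```

```bash
cat > look.py <<'E'
import sys; from m import *; from plan import *
off=.036
def look(guess):
    s,R=show();tip=np.array(s['tcp_pos'])-off*R[:,2];d=tip[:2]-O
    print('tip',np.round(tip,4),'dock',np.round([d@DX,d@DY],4))
    C=[cloud(grab('scene'))]
    for rr,zr in((.026,(.02,.07)),(.026,(.1,.145))):
        p=fitcan(C,guess,rr,zr);d=p-O;print('  can in dock',np.round([d@DX,d@DY],4),'from tip',np.round(p-tip[:2],4),round(np.linalg.norm(p-tip[:2]),4))
if __name__=='__main__': look([float(sys.argv[1]),float(sys.argv[2])])
E
python3 look.py .497 -.139
```

```text
t 5.0667 tcp [ 0.4915 -0.1433 -0.013 ] dock [-0.1518 -0.0415] psi 33.9 th 39.9 F [-2.29 -2.14  0.48] gap 0.03091598522304255 q [-1.    0.24  2.2   0.9   0.96 -0.66]
tip [ 0.4723 -0.1562  0.0146] dock [-0.1722 -0.0523]
can [ 0.495  -0.1402] 199
  can in dock [-0.148  -0.0387] from tip [0.0227 0.016 ] 0.0277
can [ 0.4953 -0.1406] 195
  can in dock [-0.1477 -0.0392] from tip [0.023  0.0156] 0.0278
```

Call:
send_rows:
  commands:
    - [[0.102,0,0.086],[0,0,0],0.36]
    - [[0.102,0,0.086],[0,0,0],0.36]
    - [[0.102,0,0.086],[0,0,0],0.36]
    - [[0.102,0,0.086],[0,0,0],0.36]
    - [[0.102,0,0.086],[0,0,0],0.36]
    - [[0.102,0,0.086],[0,0,0],0.36]
    - [[0.102,0,0.086],[0,0,0],0.36]
    - [[0.102,0,0.086],[0,0,0],0.36]
    - [[0.102,0,0.086],[0,0,0],0.36]
    - [[0.102,0,0.086],[0,0,0],0.36]

```text
t: 5.95
tcp_pos: [0.5248, -0.1206, -0.0131]
eef_rot: [[0.635, 0.56, 0.532], [0.43, -0.829, 0.359], [0.642, 0.001, -0.767]]
ft_force: [-2.1, -2.1, 1.2]
finger_gap: 0.0307
```

```bash
python3 look.py .528 -.118
```

```text
t 5.95 tcp [ 0.5248 -0.1206 -0.0131] dock [-0.1163 -0.0224] psi 34.0 th 39.9 F [-2.14 -2.07  1.23] gap 0.030738314082921665 q [-0.9   0.26  2.17  0.94  0.91 -0.6 ]
tip [ 0.5056 -0.1335  0.0145] dock [-0.1367 -0.0332]
can [ 0.5285 -0.1172] 200
  can in dock [-0.1122 -0.0195] from tip [0.0229 0.0163] 0.0281
can [ 0.5284 -0.1177] 200
  can in dock [-0.1123 -0.0199] from tip [0.0228 0.0158] 0.0278
```

Call:
send_rows:
  commands:
    - [[0.102,0,0.086],[0,0,0],0.36]
    - [[0.102,0,0.086],[0,0,0],0.36]
    - [[0.102,0,0.086],[0,0,0],0.36]
    - [[0.102,0,0.086],[0,0,0],0.36]
    - [[0.102,0,0.086],[0,0,0],0.36]
    - [[0.102,0,0.086],[0,0,0],0.36]
    - [[0.102,0,0.086],[0,0,0],0.36]
    - [[0.102,0,0.086],[0,0,0],0.36]
    - [[0.102,0,0.086],[0,0,0],0.36]
    - [[0.102,0,0.086],[0,0,0],0.36]

```text
t: 6.83
tcp_pos: [0.5579, -0.0982, -0.0133]
eef_rot: [[0.635, 0.56, 0.532], [0.43, -0.829, 0.359], [0.642, 0.001, -0.767]]
ft_force: [-2.3, -2.0, 2.3]
finger_gap: 0.0309
```

```bash
python3 look.py .562 -.095
```

```text
t 6.8333 tcp [ 0.5579 -0.0982 -0.0133] dock [-0.0809 -0.0037] psi 34.0 th 39.9 F [-2.26 -1.99  2.3 ] gap 0.030914966435620035 q [-0.8   0.3   2.12  0.98  0.87 -0.54]
tip [ 0.5388 -0.1111  0.0143] dock [-0.1013 -0.0145]
can [ 0.5616 -0.0953] 201
  can in dock [-0.077  -0.0011] from tip [0.0228 0.0158] 0.0278
can [ 0.5617 -0.0949] 207
  can in dock [-0.0768 -0.0007] from tip [0.0229 0.0163] 0.0281
```

Call:
send_rows:
  commands:
    - [[0.069,0.045,0.058],[-0.0046,0,0.0055],0.36]
    - [[0.069,0.045,0.058],[-0.0046,0,0.0055],0.36]
    - [[0.069,0.044,0.058],[-0.0046,0,0.0055],0.36]
    - [[0.069,0.043,0.058],[-0.0046,0,0.0055],0.36]
    - [[0.069,0.042,0.058],[-0.0046,0,0.0055],0.36]
    - [[0.07,0.041,0.0585],[-0.0046,0,0.0055],0.36]
    - [[0.07,0.04,0.0585],[-0.0046,0,0.0055],0.36]
    - [[0.07,0.039,0.0585],[-0.0046,0,0.0055],0.36]
    - [[0.071,0.038,0.059],[-0.0046,0,0.0055],0.36]
    - [[0.071,0.037,0.059],[-0.0046,0,0.0055],0.36]

```text
t: 7.72
tcp_pos: [0.5876, -0.0949, -0.0133]
eef_rot: [[0.68, 0.462, 0.57], [0.355, -0.887, 0.296], [0.642, 0.001, -0.767]]
ft_force: [-3.8, -1.1, 1.9]
finger_gap: 0.0306
```

```bash
python3 look.py .592 -.092
```

```text
t 7.7167 tcp [ 0.5876 -0.0949 -0.0133] dock [-0.051  -0.0036] psi 27.4 th 39.9 F [-3.79 -1.07  1.86] gap 0.03056761142417123 q [-0.73  0.3   2.11  1.06  0.76 -0.45]
tip [ 0.5671 -0.1056  0.0143] dock [-0.0725 -0.012 ]
can [ 0.5913 -0.092 ] 204
  can in dock [-0.047 -0.001] from tip [0.0242 0.0136] 0.0278
can [ 0.5912 -0.0919] 206
  can in dock [-0.0472 -0.0009] from tip [0.0241 0.0137] 0.0277
```

Call:
send_rows:
  commands:
    - [[0.072,0.036,0.06],[-0.0046,0,0.0055],0.36]
    - [[0.072,0.035,0.06],[-0.0046,0,0.0055],0.36]
    - [[0.072,0.034,0.06],[-0.0046,0,0.0055],0.36]
    - [[0.072,0.033,0.061],[-0.0046,0,0.0055],0.36]
    - [[0.073,0.032,0.061],[-0.0046,0,0.0055],0.36]
    - [[0.073,0.031,0.061],[-0.0046,0,0.0055],0.36]
    - [[0.073,0.03,0.061],[-0.0046,0,0.0055],0.36]
    - [[0.073,0.029,0.061],[-0.0046,0,0.0055],0.36]
    - [[0.074,0.028,0.062],[-0.0046,0,0.0055],0.36]
    - [[0.074,0.027,0.062],[-0.0046,0,0.0055],0.36]

```text
t: 8.6
tcp_pos: [0.6175, -0.0916, -0.0133]
eef_rot: [[0.715, 0.359, 0.599], [0.276, -0.933, 0.23], [0.642, 0.001, -0.767]]
ft_force: [-3.2, -0.9, 1.4]
finger_gap: 0.0309
```

```bash
python3 look.py .622 -.089;  python3 - <<'E'
from h import *
for n,(a,b,c,d) in dict(scene=(130,260,80,260),top=(100,270,200,380)).items():
    g=load(n) if n=='scene' else grab(n)
    cv2.imwrite(f'pics/{n}5.png',cv2.resize(g['color'][a:b,c:d,::-1],(560,480),interpolation=cv2.INTER_CUBIC))
E
```

```text
t 8.6 tcp [ 0.6175 -0.0916 -0.0133] dock [-0.021  -0.0034] psi 21.0 th 39.9 F [-3.23 -0.91  1.37] gap 0.030868523164619292 q [-0.66  0.32  2.09  1.12  0.65 -0.36]
tip [ 0.5959 -0.0999  0.0143] dock [-0.0433 -0.0094]
can [ 0.6216 -0.089 ] 201
  can in dock [-0.0166 -0.0013] from tip [0.0257 0.0109] 0.0279
can [ 0.6215 -0.0892] 209
  can in dock [-0.0168 -0.0014] from tip [0.0256 0.0107] 0.0277
```

View pics/top5.png

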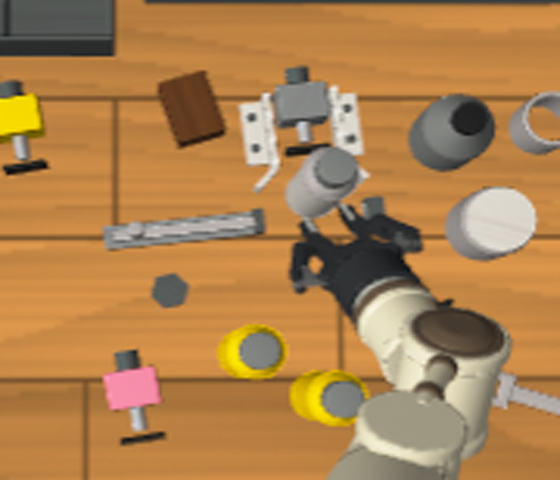

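Run:
```python
from m import *; from plan import *
C=cloud(load('top')).reshape(-1,3);C=C[np.isfinite(C).all(1)]
d=np.hypot(*(C[:,:2]-[.399,-.0915]).T)
for lo,hi in((0,.02),(.02,.03),(.03,.04),(.04,.05),(.05,.06),(.06,.08)):
    w=C[(d>=lo)&(d<hi)&(C[:,2]>.21)];print(lo,len(w),w[:,2].min() if len(w) else '', w[:,:2].mean(0).round(3) if len(w) else '')
E1=O-.043*DX-.059*DY;print('keeper',E1)
C2=[C,cloud(load('scene')).reshape(-1,3)]
for c in C2:
    d=np.hypot(*(c[:,:2]-E1).T);w=c[(d<.03)&(c[:,2]>.025)];print(len(w),np.round(w[np.argsort(w[:,2])][:12],3),np.round(w[:,2].max(),3))
```

```text
0 155 0.3549893930070309 [ 0.393 -0.094]
0.02 142 0.35445452636795144 [ 0.383 -0.099]
0.03 211 0.21240082666996002 [ 0.381 -0.108]
0.04 338 0.21010386422830468 [ 0.384 -0.115]
0.05 396 0.21119411778223263 [ 0.381 -0.116]
0.06 811 0.21128255170105856 [ 0.374 -0.113]
keeper [ 0.60148364 -0.14921832]
112 [[ 0.606 -0.147  0.026]
 [ 0.59  -0.138  0.027]
 [ 0.602 -0.138  0.028]
 [ 0.596 -0.137  0.028]
 [ 0.605 -0.153  0.029]
 [ 0.605 -0.144  0.029]
 [ 0.608 -0.15   0.029]
 [ 0.599 -0.137  0.029]
 [ 0.596 -0.15   0.03 ]
 [ 0.599 -0.15   0.03 ]
 [ 0.596 -0.143  0.03 ]
 [ 0.605 -0.14   0.03 ]] 0.084
175 [[ 0.614 -0.139  0.025]
 [ 0.615 -0.148  0.025]
 [ 0.602 -0.124  0.025]
 [ 0.615 -0.153  0.025]
 [ 0.615 -0.142  0.026]
 [ 0.6   -0.124  0.027]
 [ 0.616 -0.15   0.027]
 [ 0.591 -0.146  0.027]
 [ 0.616 -0.144  0.027]
 [ 0.601 -0.158  0.029]
 [ 0.601 -0.153  0.03 ]
 [ 0.615 -0.15   0.03 ]] 0.091
```

```bash
cat > clr.py <<'E'
from m import *
for n in('top','scene'):
    C=cloud(grab(n)).reshape(-1,3);C=C[np.isfinite(C).all(1)]
    d=np.hypot(*(C[:,:2]-[.399,-.0915]).T);m=(d>.03)&(d<.07)&(C[:,2]>.03)&(C[:,2]<.34)&~(np.hypot(*(C[:,:2]-[.4456,-.0198]).T)<.03)
    w=np.c_[C,d][m];print(n,len(w))
    for z in np.arange(.03,.34,.03):
        q=w[(w[:,2]>=z)&(w[:,2]<z+.03)]
        if len(q): print(round(z,2),len(q),np.round(q[np.argsort(q[:,3])][:3],3).tolist())
E
python3 clr.py
```

```text
top 410
0.15 14 [[0.446, -0.118, 0.16, 0.054], [0.449, -0.115, 0.165, 0.055], [0.452, -0.114, 0.169, 0.057]]
0.18 43 [[0.419, -0.124, 0.208, 0.038], [0.416, -0.126, 0.21, 0.039], [0.414, -0.129, 0.206, 0.04]]
0.21 107 [[0.406, -0.126, 0.239, 0.035], [0.409, -0.126, 0.239, 0.036], [0.422, -0.122, 0.217, 0.038]]
0.24 39 [[0.407, -0.127, 0.251, 0.036], [0.409, -0.127, 0.251, 0.037], [0.407, -0.128, 0.26, 0.037]]
0.27 106 [[0.414, -0.131, 0.27, 0.042], [0.409, -0.133, 0.27, 0.043], [0.412, -0.133, 0.271, 0.044]]
0.3 74 [[0.422, -0.138, 0.312, 0.052], [0.424, -0.138, 0.327, 0.053], [0.424, -0.139, 0.309, 0.054]]
0.33 27 [[0.417, -0.133, 0.339, 0.045], [0.42, -0.134, 0.333, 0.047], [0.417, -0.135, 0.338, 0.048]]
scene 535
0.03 4 [[0.429, -0.091, 0.031, 0.03], [0.428, -0.082, 0.035, 0.03], [0.429, -0.082, 0.032, 0.032]]
0.06 2 [[0.428, -0.08, 0.074, 0.031], [0.428, -0.079, 0.087, 0.031]]
0.09 3 [[0.428, -0.084, 0.112, 0.03], [0.43, -0.092, 0.11, 0.031], [0.432, -0.089, 0.116, 0.034]]
0.12 4 [[0.428, -0.085, 0.137, 0.03], [0.429, -0.096, 0.144, 0.03], [0.425, -0.076, 0.142, 0.031]]
0.15 4 [[0.429, -0.089, 0.165, 0.03], [0.428, -0.084, 0.153, 0.03], [0.43, -0.09, 0.153, 0.031]]
0.18 29 [[0.389, -0.123, 0.21, 0.033], [0.386, -0.124, 0.203, 0.035], [0.391, -0.126, 0.204, 0.035]]
0.21 124 [[0.384, -0.121, 0.213, 0.033], [0.4, -0.125, 0.237, 0.033], [0.387, -0.122, 0.219, 0.033]]
0.24 134 [[0.392, -0.126, 0.242, 0.035], [0.401, -0.127, 0.246, 0.035], [0.403, -0.126, 0.244, 0.035]]
0.27 110 [[0.409, -0.134, 0.273, 0.044], [0.422, -0.129, 0.274, 0.044], [0.414, -0.133, 0.274, 0.044]]
0.3 86 [[0.416, -0.133, 0.326, 0.045], [0.421, -0.135, 0.33, 0.049], [0.423, -0.135, 0.325, 0.05]]
0.33 35 [[0.407, -0.123, 0.339, 0.033], [0.411, -0.125, 0.339, 0.036], [0.415, -0.13, 0.338, 0.042]]
```

View pics/scene5.png

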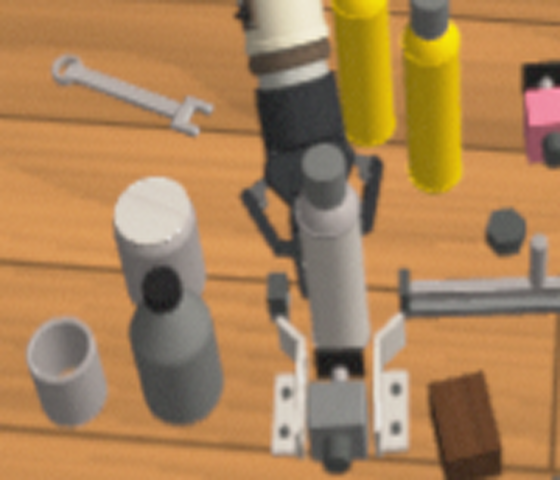

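Run:
```python
from m import *; from plan import *
for n in('top','scene'):
    g=load(n);C=cloud(g);P=C.reshape(-1,3);col=g['color'].reshape(-1,3).astype(int)
    d=P[:,:2]-O;D=np.c_[d@DX,d@DY,P[:,2]]
    m=(D[:,0]>5)|((D[:,0]>.005)&(D[:,0]<.065)&(abs(D[:,1])<.024)&(D[:,2]>.005)&(D[:,2]<.06)&(col.max(1)<60))
    q=np.c_[D,col][m];print(n,len(q));print(q[np.argsort(q[:,0])].round(3)[::max(1,len(q)//25)])
```

```text
top 31
[[ 2.4e-02  4.0e-03  2.8e-02  5.8e+01  4.3e+01  3.0e+01]
 [ 2.4e-02  1.7e-02  3.5e-02  3.1e+01  2.5e+01  2.0e+01]
 [ 2.5e-02  7.0e-03  2.6e-02  4.1e+01  3.0e+01  2.1e+01]
 [ 2.5e-02  1.3e-02  2.9e-02  3.4e+01  2.7e+01  2.0e+01]
 [ 2.5e-02  5.0e-03  4.2e-02  2.1e+01  1.9e+01  1.9e+01]
 [ 2.5e-02  2.0e-02  3.2e-02  2.7e+01  2.4e+01  1.9e+01]
 [ 2.5e-02  1.0e-02  2.4e-02  3.8e+01  2.9e+01  2.1e+01]
 [ 2.6e-02  2.3e-02  3.1e-02  3.1e+01  2.7e+01  2.3e+01]
 [ 2.6e-02  8.0e-03  4.0e-02  2.3e+01  2.1e+01  2.0e+01]
 [ 2.6e-02  1.5e-02  4.3e-02  3.2e+01  3.1e+01  3.0e+01]
 [ 2.6e-02  1.1e-02  3.9e-02  2.6e+01  2.7e+01  2.4e+01]
 [ 2.6e-02  1.0e-03  3.3e-02  2.2e+01  2.1e+01  2.1e+01]
 [ 2.7e-02  1.7e-02  4.0e-02  4.0e+01  3.8e+01  3.6e+01]
 [ 2.7e-02  2.0e-02  4.0e-02  4.5e+01  4.2e+01  4.0e+01]
 [ 2.7e-02 -4.0e-03  4.2e-02  4.6e+01  4.4e+01  4.1e+01]
 [ 2.7e-02  2.0e-03  4.5e-02  3.9e+01  3.7e+01  3.4e+01]
 [ 2.7e-02 -1.0e-03  4.2e-02  4.1e+01  3.9e+01  3.6e+01]
 [ 2.8e-02  5.0e-03  4.4e-02  3.8e+01  3.6e+01  3.4e+01]
 [ 2.8e-02  1.8e-02  4.9e-02  4.1e+01  3.9e+01  3.6e+01]
 [ 2.8e-02
[... 1466 characters left out ...]
1e+01  4.9e+01]
 [ 3.3e-02  1.4e-02  3.7e-02  3.0e+01  2.9e+01  2.7e+01]
 [ 3.3e-02  9.0e-03  3.2e-02  3.8e+01  3.5e+01  3.4e+01]
 [ 3.4e-02  1.3e-02  2.4e-02  3.8e+01  3.7e+01  3.0e+01]
 [ 3.4e-02  9.0e-03  4.3e-02  3.0e+01  3.0e+01  2.8e+01]
 [ 3.4e-02  9.0e-03  3.8e-02  3.1e+01  2.6e+01  2.9e+01]
 [ 3.4e-02  1.6e-02  2.4e-02  4.0e+01  3.8e+01  3.4e+01]
 [ 3.5e-02  2.2e-02  2.4e-02  5.9e+01  4.5e+01  3.4e+01]
 [ 3.5e-02  1.0e-03  3.5e-02  5.0e+01  4.8e+01  4.6e+01]
 [ 3.5e-02 -1.6e-02  3.6e-02  4.5e+01  3.5e+01  3.3e+01]
 [ 3.5e-02 -1.0e-02  4.1e-02  3.3e+01  3.2e+01  3.1e+01]
 [ 3.6e-02 -8.0e-03  2.7e-02  3.4e+01  3.3e+01  3.1e+01]
 [ 3.7e-02 -1.0e-02  3.4e-02  3.6e+01  3.4e+01  3.4e+01]]
```

Call:
send_rows:
  commands:
    - [[0.049,0.017,0.041],[0,0,0],0.36]
    - [[0.049,0.017,0.041],[0,0,0],0.36]
    - [[0.049,0.017,0.041],[0,0,0],0.36]
    - [[0.049,0.017,0.041],[0,0,0],0.36]
    - [[0.025,0.009,0.021],[0,0,0],0.36]
    - [[0.012,0.004,0.01],[0,0,0],0.36]
    - [[0.012,0.004,0.01],[0,0,0],0.36]

```text
t: 9.38
tcp_pos: [0.6271, -0.0907, -0.0133]
eef_rot: [[0.715, 0.36, 0.599], [0.277, -0.933, 0.231], [0.642, 0.001, -0.767]]
ft_force: [-4.6, 0.2, 1.4]
finger_gap: 0.0306
```

```bash
python3 look.py .632 -.088
```

```text
t 9.3833 tcp [ 0.6271 -0.0907 -0.0133] dock [-0.0113 -0.0035] psi 21.0 th 39.9 F [-4.6   0.21  1.42] gap 0.03063746897119131 q [-0.64  0.34  2.07  1.12  0.65 -0.34]
tip [ 0.6056 -0.099   0.0143] dock [-0.0336 -0.0095]
can [ 0.6311 -0.0882] 176
  can in dock [-0.0071 -0.0015] from tip [0.0255 0.0107] 0.0277
can [ 0.6314 -0.0884] 205
  can in dock [-0.0068 -0.0016] from tip [0.0259 0.0106] 0.0279
```

Call:
send_rows:
  commands:
    - [[0.015,0.005,0.0125],[0,0,0],0.36]
    - [[0.015,0.005,0.0125],[0,0,0],0.36]
    - [[0.015,0.005,0.0125],[0,0,0],0.36]
    - [[0.015,0.005,0.0125],[0,0,0],0.36]
    - [[0.015,0.005,0.0125],[0,0,0],0.36]
    - [[0.015,0.005,0.0125],[0,0,0],0.36]

```text
t: 9.93
tcp_pos: [0.6307, -0.0902, -0.0133]
eef_rot: [[0.715, 0.361, 0.599], [0.277, -0.933, 0.231], [0.642, 0.001, -0.767]]
ft_force: [-2.4, 0.4, 0.5]
finger_gap: 0.031
```

Call:
send_rows:
  commands:
    - [[0.012,0.004,0.01],[0,0,0],0.36]
    - [[0.012,0.004,0.01],[0,0,0],0.36]

```text
t: 10.1
tcp_pos: [0.6317, -0.09, -0.0133]
eef_rot: [[0.715, 0.361, 0.599], [0.277, -0.933, 0.231], [0.642, 0.001, -0.767]]
ft_force: [-4.2, -1.7, 1.5]
finger_gap: 0.031
```

Call:
send_rows:
  commands:
    - [[0.012,0.004,0.01],[0,0,0],0.36]
    - [[0.012,0.004,0.01],[0,0,0],0.36]

```text
t: 10.27
tcp_pos: [0.6326, -0.0899, -0.0133]
eef_rot: [[0.715, 0.361, 0.599], [0.277, -0.933, 0.231], [0.642, 0.001, -0.767]]
ft_force: [-3.7, -0.9, 1.4]
finger_gap: 0.031
```

Call:
send_rows:
  commands:
    - [[0.01,0.0034,0.0083],[0,0,0],0.36]
    - [[0.01,0.0034,0.0083],[0,0,0],0.36]

```text
t: 10.43
tcp_pos: [0.6334, -0.0898, -0.0132]
eef_rot: [[0.715, 0.361, 0.599], [0.277, -0.933, 0.231], [0.642, 0.001, -0.767]]
ft_force: [-3.6, -0.7, 2.0]
finger_gap: 0.0307
```

Call:
send_rows:
  commands:
    - [[0.008,0.0028,0.0067],[0,0,0],0.36]
    - [[0.008,0.0028,0.0067],[0,0,0],0.36]

```text
t: 10.6
tcp_pos: [0.634, -0.0898, -0.0132]
eef_rot: [[0.715, 0.361, 0.599], [0.277, -0.933, 0.231], [0.642, 0.001, -0.767]]
ft_force: [-3.2, -0.6, 0.7]
finger_gap: 0.0309
```

Call:
send_rows:
  commands:
    - [[0.008,0.0028,0.0067],[0,0,0],0.36]
    - [[0.008,0.0028,0.0067],[0,0,0],0.36]

```text
t: 10.77
tcp_pos: [0.6347, -0.0897, -0.0133]
eef_rot: [[0.715, 0.361, 0.599], [0.277, -0.933, 0.231], [0.642, 0.001, -0.767]]
ft_force: [-3.9, 0.2, 1.8]
finger_gap: 0.0304
```

Call:
send_rows:
  commands:
    - [[0.008,0.0028,0.0067],[0,0,0],0.36]
    - [[0.008,0.0028,0.0067],[0,0,0],0.36]

```text
t: 10.93
tcp_pos: [0.6353, -0.0896, -0.0133]
eef_rot: [[0.715, 0.361, 0.599], [0.277, -0.933, 0.231], [0.642, 0.001, -0.767]]
ft_force: [-3.5, -0.7, 1.8]
finger_gap: 0.031
```

Call:
send_rows:
  commands:
    - [[0.008,0.0028,0.0067],[0,0,0],0.36]
    - [[0.008,0.0028,0.0067],[0,0,0],0.36]

```text
t: 11.1
tcp_pos: [0.6358, -0.0895, -0.0134]
eef_rot: [[0.715, 0.361, 0.599], [0.277, -0.933, 0.231], [0.642, 0.001, -0.767]]
ft_force: [-5.8, -0.4, 3.1]
finger_gap: 0.0308
```

Call:
send_rows:
  commands:
    - [[0.008,0.0028,0.0067],[0,0,0],0.36]

```text
t: 11.18
tcp_pos: [0.636, -0.0895, -0.0135]
eef_rot: [[0.715, 0.361, 0.599], [0.277, -0.933, 0.231], [0.642, 0.001, -0.767]]
ft_force: [-7.4, -1.3, 4.4]
finger_gap: 0.0307
```

```bash
python3 plan.py
```

```text
t 11.1833 tcp [ 0.636  -0.0895 -0.0135] dock [-0.0024 -0.0033] psi 21.1 th 39.9 F [-7.39 -1.29  4.41] gap 0.030685174391860224 q [-0.63  0.35  2.05  1.12  0.64 -0.32]
```

Call:
send_rows:
  commands:
    - [[0.0095,0.0028,0.0041],[0,0,0],0.36]
    - [[0,0,0],[0,0,0],0.36]

```text
t: 11.35
tcp_pos: [0.6361, -0.0894, -0.0134]
eef_rot: [[0.715, 0.361, 0.598], [0.277, -0.933, 0.231], [0.641, 0.001, -0.767]]
ft_force: [-8.0, -1.0, 2.9]
finger_gap: 0.0305
```

```bash
python3 plan.py
```

```text
t 11.35 tcp [ 0.6361 -0.0894 -0.0134] dock [-0.0022 -0.0032] psi 21.1 th 39.9 F [-8.04 -0.96  2.93] gap 0.03052516810118477 q [-0.63  0.35  2.05  1.12  0.64 -0.32]
```

Call:
send_rows:
  commands:
    - [[0.0095,0.0028,0.0041],[0,0,0],0.36]
    - [[0.0095,0.0028,0.0041],[0,0,0],0.36]

```text
t: 11.52
tcp_pos: [0.6365, -0.0894, -0.0135]
eef_rot: [[0.716, 0.361, 0.598], [0.277, -0.933, 0.231], [0.641, 0.001, -0.767]]
ft_force: [-9.2, -2.9, 3.8]
finger_gap: 0.0308
```

```bash
python3 plan.py
```

```text
t 11.5167 tcp [ 0.6365 -0.0894 -0.0135] dock [-0.0019 -0.0032] psi 21.1 th 39.9 F [-9.21 -2.87  3.84] gap 0.030783165631783422 q [-0.63  0.35  2.05  1.11  0.64 -0.32]
```

Call:
send_rows:
  commands:
    - [[0.0095,0.0028,0.0041],[0,0,0],0.36]
    - [[0,0,0],[0,0,0],0.36]

```text
t: 11.68
tcp_pos: [0.6367, -0.0894, -0.0135]
eef_rot: [[0.716, 0.361, 0.598], [0.277, -0.933, 0.231], [0.641, 0.001, -0.768]]
ft_force: [-10.1, -1.4, 4.4]
finger_gap: 0.0305
```

Call:
send_rows:
  commands:
    - [[0,0,0],[0,0,0],0.36]

```text
t: 11.77
tcp_pos: [0.6367, -0.0894, -0.0135]
eef_rot: [[0.716, 0.361, 0.598], [0.277, -0.933, 0.231], [0.641, 0.001, -0.768]]
ft_force: [-10.0, -1.2, 3.7]
finger_gap: 0.0309
```

Call:
send_rows:
  commands:
    - [[0,0,0],[0,0,0],0.36]

```text
t: 11.85
tcp_pos: [0.6366, -0.0893, -0.0135]
eef_rot: [[0.716, 0.361, 0.598], [0.277, -0.933, 0.231], [0.641, 0.001, -0.768]]
ft_force: [-9.6, -1.4, 4.2]
finger_gap: 0.0309
```

```bash
python3 look.py .641 -.087
```

```text
t 11.85 tcp [ 0.6366 -0.0893 -0.0135] dock [-0.0017 -0.0032] psi 21.1 th 39.9 F [-9.62 -1.39  4.19] gap 0.03087527634215896 q [-0.63  0.35  2.04  1.11  0.64 -0.32]
tip [ 0.6151 -0.0976  0.0141] dock [-0.024  -0.0092]
can [ 0.6429 -0.0873] 204
  can in dock [ 0.0047 -0.0019] from tip [0.0278 0.0103] 0.0296
can [ 0.6401 -0.0871] 207
  can in dock [ 0.002  -0.0014] from tip [0.025  0.0105] 0.0271
```

Call:
send_rows:
  commands:
    - [[0.0095,0.0028,0.0041],[0,0,0],0.36]
    - [[0.004,0.001,0.002],[0,0,0],0.36]
    - [[0,0,0],[0,0,0],0.36]

```text
t: 12.15
tcp_pos: [0.6369, -0.0893, -0.0135]
eef_rot: [[0.716, 0.361, 0.598], [0.277, -0.933, 0.231], [0.641, 0.001, -0.768]]
ft_force: [-12.2, -3.3, 5.6]
finger_gap: 0.0308
```

Call:
send_rows:
  commands:
    - [[0,0,0],[0,0,0],0.36]

```text
t: 12.23
tcp_pos: [0.6368, -0.0893, -0.0136]
eef_rot: [[0.716, 0.361, 0.598], [0.277, -0.933, 0.231], [0.641, 0.001, -0.768]]
ft_force: [-13.2, -1.9, 4.6]
finger_gap: 0.0309
```

Call:
send_rows:
  commands:
    - [[0,0,0],[0,0,0],0.36]
    - [[0,0,0],[0,0,0],0.36]
    - [[0,0,0],[0,0,0],0.36]
    - [[0,0,0],[0,0,0],0.36]

```text
t: 12.57
tcp_pos: [0.6368, -0.0893, -0.0136]
eef_rot: [[0.716, 0.361, 0.598], [0.277, -0.933, 0.231], [0.641, 0.0, -0.768]]
ft_force: [-11.4, -2.1, 5.0]
finger_gap: 0.0307
```

Call:
send_rows:
  commands:
    - [[0,0,0],[0,0,0],0.36]
    - [[0,0,0],[0,0,0],0.36]
    - [[0,0,0],[0,0,0],0.36]
    - [[0,0,0],[0,0,0],0.36]

```text
t: 12.9
tcp_pos: [0.6368, -0.0893, -0.0135]
eef_rot: [[0.716, 0.361, 0.598], [0.277, -0.933, 0.231], [0.641, 0.001, -0.768]]
ft_force: [-11.6, -1.6, 4.5]
finger_gap: 0.0309
```

Call:
send_rows:
  commands:
    - [[0,0,0],[0,0,0],0.36]
    - [[0,0,0],[0,0,0],0.36]
    - [[0,0,0],[0,0,0],0.36]
    - [[0,0,0],[0,0,0],0.36]
    - [[0,0,0],[0,0,0],0.36]
    - [[0,0,0],[0,0,0],0.36]

```text
t: 13.4
tcp_pos: [0.6368, -0.0893, -0.0136]
eef_rot: [[0.716, 0.361, 0.598], [0.277, -0.933, 0.231], [0.641, 0.0, -0.768]]
ft_force: [-11.3, -2.6, 5.1]
finger_gap: 0.0306
```

Call:
send_rows:
  commands:
    - [[-0.012,-0.004,-0.01],[0,0,0],0.36]
    - [[-0.025,-0.009,-0.021],[0,0,0],0.36]
    - [[-0.049,-0.017,-0.041],[0,0,0],0.36]
    - [[-0.123,-0.043,-0.104],[0,0,0],0.36]
    - [[-0.123,-0.043,-0.104],[0,0,0],0.36]
    - [[-0.123,-0.043,-0.104],[0,0,0],0.36]
    - [[-0.123,-0.043,-0.104],[0,0,0],0.36]
    - [[-0.123,-0.043,-0.104],[0,0,0],0.36]

```text
t: 14.07
tcp_pos: [0.6092, -0.0926, -0.0125]
eef_rot: [[0.715, 0.36, 0.599], [0.277, -0.933, 0.231], [0.642, 0.001, -0.767]]
ft_force: [0.4, 1.1, -0.8]
finger_gap: 0.0308
```

```bash
python3 look.py .641 -.087; python3 plan.py .60 -.10 .25 21 40
```

```text
t 14.0667 tcp [ 0.6092 -0.0926 -0.0125] dock [-0.0293 -0.0035] psi 21.0 th 39.9 F [ 0.42  1.1  -0.75] gap 0.030820113423493563 q [-0.67  0.3   2.11  1.12  0.66 -0.37]
tip [ 0.5876 -0.1009  0.0151] dock [-0.0517 -0.0094]
can [ 0.6431 -0.0877] 206
  can in dock [ 0.0049 -0.0023] from tip [0.0555 0.0131] 0.057
can [ 0.6396 -0.0869] 207
  can in dock [ 0.0015 -0.001 ] from tip [0.052 0.014] 0.0538
t 14.1167 tcp [ 0.6084 -0.0924 -0.0129] dock [-0.0301 -0.0032] psi 21.1 th 39.9 F [-1.04 -0.01 -0.04] gap 0.030666940761340977 q [-0.67  0.3   2.11  1.12  0.66 -0.37]
shift [ 5.353  0.141 -6.949]
turn [-0.0006  0.001   0.0013]
shift after turn [ 5.364  0.137 -6.941]
```

Call:
send_rows:
  commands:
    - [[-0.3,-0.1,-0.25],[0,0,0],0.2]
    - [[0.3,0,-0.36],[0,0,0],0.1]
    - [[0.6,0,-0.72],[0,0,0],0]
    - [[0.6,0,-0.72],[0,0,0],0]
    - [[0.6,0,-0.72],[0,0,0],0]
    - [[0.6,0,-0.72],[0,0,0],0]
    - [[0.6,0,-0.72],[0,0,0],0]
    - [[0.6,0,-0.72],[0,0,0],0]
    - [[0.6,0,-0.72],[0,0,0],0]
    - [[0.6,0,-0.72],[0,0,0],0]

```text
t: 14.95
tcp_pos: [0.5965, -0.0937, 0.2276]
eef_rot: [[0.715, 0.36, 0.599], [0.277, -0.933, 0.23], [0.642, 0.001, -0.767]]
ft_force: [0.6, -0.2, -0.4]
finger_gap: 0.0001
```

```bash
python3 plan.py .572 .13 .25 6.1 0; python3 plan.py .572 .13 .25 -20 0
```

```text
t 14.95 tcp [ 0.5965 -0.0937  0.2276] dock [-0.042  -0.0032] psi 21.0 th 39.9 F [ 0.55 -0.16 -0.44] gap 7.49781956859099e-05 q [-0.69 -0.19  2.04  0.71  1.03  0.21]
shift [ 1.959 -7.249  0.657]
turn [-0.0574 -0.4411  0.1604]
shift after turn [-0.021 -7.501 -0.745]
t 14.95 tcp [ 0.5965 -0.0937  0.2276] dock [-0.042  -0.0032] psi 21.0 th 39.9 F [ 0.55 -0.16 -0.44] gap 7.49781956859099e-05 q [-0.69 -0.19  2.04  0.71  1.03  0.21]
shift [ 1.959 -7.249  0.657]
turn [-0.1584 -0.4244  0.4382]
shift after turn [-3.318 -6.727 -0.745]
```

Call:
send_rows:
  commands:
    - [[0,0,0],[-0.0072,-0.0551,0.02],0]
    - [[0,0,0],[-0.0072,-0.0551,0.02],0]
    - [[0,0,0],[-0.0072,-0.0551,0.02],0]
    - [[0,0,0],[-0.0072,-0.0551,0.02],0]
    - [[0,0,0],[-0.0072,-0.0551,0.02],0]
    - [[0,0,0],[-0.0072,-0.0551,0.02],0]
    - [[0,0,0],[-0.0072,-0.0551,0.02],0]
    - [[0,0,0],[-0.0072,-0.0551,0.02],0]

```text
t: 15.62
tcp_pos: [0.5971, -0.0937, 0.227]
eef_rot: [[0.994, 0.105, -0.002], [0.105, -0.994, -0.002], [-0.002, 0.002, -1.0]]
ft_force: [0.7, 0.8, 1.4]
finger_gap: 0.0001
```

Call:
send_rows:
  commands:
    - [[0,-0.94,-0.09],[0,0,0],0]
    - [[0,-0.94,-0.09],[0,0,0],0]
    - [[0,-0.94,-0.09],[0,0,0],0]
    - [[0,-0.94,-0.09],[0,0,0],0]
    - [[0,-0.94,-0.09],[0,0,0],0]
    - [[0,-0.94,-0.09],[0,0,0],0]
    - [[0,-0.94,-0.09],[0,0,0],0]
    - [[0,-0.94,-0.09],[0,0,0],0]
    - [[0,0,0],[0,0,0],0]

```text
t: 16.37
tcp_pos: [0.572, 0.1351, 0.2485]
eef_rot: [[0.994, 0.112, 0.001], [0.112, -0.994, 0.002], [0.001, -0.002, -1.0]]
ft_force: [-0.3, 0.0, -0.2]
finger_gap: 0.0001
```

```bash
cat > tips2.py <<'E'
from m import *; from plan import *
s,R=show();T=np.array(s['tcp_pos'])
for n in('scene','top'):
    C=cloud(grab(n));P=C.reshape(-1,3);P=P[np.isfinite(P).all(1)];Q=(P-T)@R
    m=(abs(Q[:,0])<.03)&(abs(Q[:,1])<.03)&(Q[:,2]<.05)&(Q[:,2]>-.12)&(P[:,2]>.1)
    q=Q[m];o=np.argsort(-q[:,2]);print(n,len(q));print(q[o][:8].round(3).tolist())
g=load('scene');cv2.imwrite('pics/s6.png',cv2.resize(g['color'][90:260,80:310,::-1],(800,591),interpolation=cv2.INTER_CUBIC))
E
python3 tips2.py; python3 plan.py .572 .13 .02 6.1 0
```

```text
t 16.3667 tcp [0.572  0.1351 0.2485] dock [-0.0423  0.2268] psi 65.4 th 0.2 F [-0.29  0.04 -0.17] gap 8.184733168284198e-05 q [0.03 0.16 1.5  0.   1.48 1.48]
scene 408
[[0.009, -0.006, -0.038], [0.01, 0.002, -0.039], [0.01, -0.001, -0.039], [0.011, 0.005, -0.04], [0.005, -0.011, -0.041], [0.013, -0.003, -0.041], [0.011, -0.005, -0.043], [0.008, -0.008, -0.043]]
top 0
[]
t 16.4667 tcp [0.5725 0.1312 0.2478] dock [-0.0421  0.2229] psi -27.2 th 0.0 F [-0.44 -0.09 -0.05] gap 0.00024347245785876206 q [ 0.02  0.16  1.5  -0.    1.48  1.48]
shift [-0.026  0.034  7.594]
turn [ 0.0002 -0.0004  0.0016]
shift after turn [-0.022  0.037  7.594]
```

View pics/s6.png

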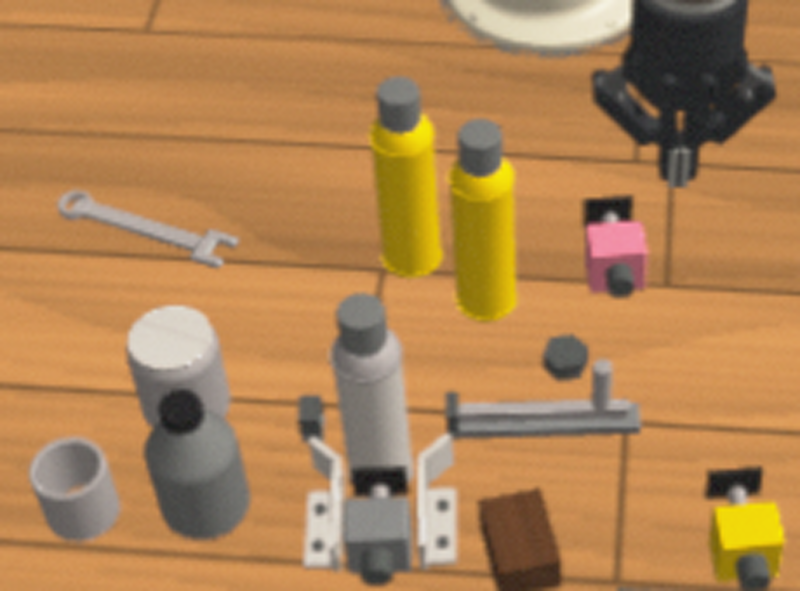

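Call:
send_rows:
  commands:
    - [[0,0,0.3],[0,0,-0.077],0]
    - [[0,0,0.5],[0,0,-0.077],0]
    - [[0,0,0.5],[0,0,-0.077],0]
    - [[0,0,0.5],[0,0,-0.077],0]
    - [[0,0,0.5],[0,0,-0.077],0]
    - [[0,0,0.5],[0,0,-0.077],0]
    - [[0,0,0.5],[0,0,-0.077],0]
    - [[0,0,0.5],[0,0,-0.077],0]
    - [[0,0,0.5],[0,0,-0.077],0]
    - [[0,0,0.5],[0,0,-0.077],0]

```text
t: 17.3
tcp_pos: [0.5729, 0.1289, 0.1028]
eef_rot: [[0.247, 0.969, 0.0], [0.969, -0.247, -0.0], [-0.0, 0.0, -1.0]]
ft_force: [0.2, 0.0, -0.6]
finger_gap: -0.0002
```

Call:
send_rows:
  commands:
    - [[0,0,0],[0,0,-0.077],0]
    - [[0,0,0],[0,0,-0.077],0]
    - [[0,0,0],[0,0,-0.077],0]
    - [[0,0,0.4],[0,0,0],0]
    - [[0,0,0.4],[0,0,0],0]
    - [[0,0,0.4],[0,0,0],0]
    - [[0,0,0.4],[0,0,0],0]
    - [[0,0,0.4],[0,0,0],0]
    - [[0,0,0.4],[0,0,0],0]
    - [[0,0,0],[0,0,0],0]

```text
t: 18.13
tcp_pos: [0.5704, 0.1304, 0.0281]
eef_rot: [[-0.108, 0.994, -0.005], [0.994, 0.108, -0.0], [0.0, -0.005, -1.0]]
ft_force: [-0.8, 0.4, -0.5]
finger_gap: -0.0002
```

```bash
python3 plan.py
python3 - <<'E'
from m import *; from plan import *
s,R=show();T=np.array(s['tcp_pos'])
P=cloud(grab('scene')).reshape(-1,3);P=P[np.isfinite(P).all(1)];Q=(P-T)@R
m=(abs(Q[:,0])<.015)&(abs(Q[:,1])<.02)&(Q[:,2]<-.03)&(Q[:,2]>-.12)
q=np.c_[Q,P][m];print(q[np.argsort(-q[:,2])][:6].round(3).tolist())
# knob centre
d=P[:,:2]-O;D=np.c_[d@DX,d@DY,P[:,2]]
k=D[(abs(D[:,0]+.043)<.02)&(abs(D[:,1]-.182)<.015)&(D[:,2]>.035)&(D[:,2]<.08)];print('knob',len(k),k.mean(0).round(4),k.min(0).round(4),k.max(0).round(4))
E
```

```text
t 18.1333 tcp [0.5704 0.1304 0.0281] dock [-0.0443  0.2223] psi -177.4 th 0.3 F [-0.77  0.44 -0.47] gap -0.00024522995669090073 q [ 0.02  0.38  1.69 -0.    1.08 -0.09]
t 18.1333 tcp [0.5704 0.1304 0.0281] dock [-0.0443  0.2223] psi -177.4 th 0.3 F [-0.77  0.44 -0.47] gap -0.00024522995669090073 q [ 0.02  0.38  1.69 -0.    1.08 -0.09]
[[0.007, 0.006, -0.035, 0.576, 0.138, 0.063], [-0.01, 0.004, -0.037, 0.576, 0.121, 0.065], [-0.007, 0.008, -0.038, 0.58, 0.124, 0.066], [0.004, 0.011, -0.04, 0.581, 0.135, 0.068], [-0.007, 0.007, -0.041, 0.578, 0.124, 0.069], [-0.002, 0.011, -0.041, 0.582, 0.13, 0.069]]
knob 67 [-0.0375  0.18    0.0602] [-0.0484  0.1732  0.0358] [-0.0317  0.1885  0.0799]
```

Call:
send_rows:
  commands:
    - [[0,0,0.4],[0,0,0],0]
    - [[0,0,0.4],[0,0,0],0]
    - [[-0.25,0,0],[0,0,0],0]
    - [[-0.25,0,0],[0,0,0],0]
    - [[-0.12,0,0],[0,0,0],0]
    - [[-0.12,0,0],[0,0,0],0]
    - [[-0.12,0,0],[0,0,0],0]
    - [[-0.12,0,0],[0,0,0],0]

```text
t: 18.85
tcp_pos: [0.5769, 0.1012, 0.0085]
eef_rot: [[-0.108, 0.994, 0.002], [0.994, 0.108, 0.001], [0.0, 0.002, -1.0]]
ft_force: [0.6, 1.9, 0.6]
finger_gap: -0.0002
```

```bash
python3 plan.py
```

```text
t 18.85 tcp [0.5769 0.1012 0.0085] dock [-0.041   0.1926] psi 16.5 th 0.1 F [0.6  1.92 0.62] gap -0.0001535943159850326 q [-0.03  0.4   1.71  0.    1.03 -0.14]
```

Call:
send_rows:
  commands:
    - [[-0.2,0,0],[0,0,0],0]
    - [[-0.26,0,0],[0,0,0],0]
    - [[-0.26,0,0],[0,0,0],0]
    - [[-0.26,0,0],[0,0,0],0]
    - [[-0.26,0,0],[0,0,0],0]
    - [[-0.26,0,0],[0,0,0],0]
    - [[-0.26,0,0],[0,0,0],0]
    - [[-0.26,0,0],[0,0,0],0]
    - [[-0.26,0,0],[0,0,0],0]
    - [[-0.26,0,0],[0,0,0],0]

```text
t: 19.68
tcp_pos: [0.5846, 0.0247, 0.0079]
eef_rot: [[-0.108, 0.994, 0.001], [0.994, 0.108, -0.0], [-0.0, 0.001, -1.0]]
ft_force: [0.8, 3.2, 1.4]
finger_gap: 0.0
```

```bash
python3 plan.py
```

```text
t 19.6833 tcp [0.5846 0.0247 0.0079] dock [-0.0414  0.1157] psi -2.6 th 0.0 F [0.8  3.19 1.37] gap 4.4806359289526425e-05 q [-0.16  0.4   1.71  0.    1.03 -0.27]
```

Call:
send_rows:
  commands:
    - [[-0.1,0,0],[0,0,0],0]
    - [[-0.1,0,0],[0,0,0],0]
    - [[-0.1,0,0],[0,0,0],0]
    - [[-0.1,0,0],[0,0,0],0]
    - [[-0.1,0,0],[0,0,0],0]
    - [[-0.1,0,0],[0,0,0],0]

```text
t: 20.18
tcp_pos: [0.5863, 0.0076, 0.0078]
eef_rot: [[-0.109, 0.994, 0.0], [0.994, 0.109, -0.0], [-0.0, 0.0, -1.0]]
ft_force: [0.3, 3.2, 1.0]
finger_gap: -0.0
```

Call:
send_rows:
  commands:
    - [[-0.04,0,0],[0,0,0],0]
    - [[-0.04,0,0],[0,0,0],0]

```text
t: 20.35
tcp_pos: [0.5866, 0.0051, 0.0078]
eef_rot: [[-0.109, 0.994, 0.0], [0.994, 0.109, -0.0], [-0.0, 0.0, -1.0]]
ft_force: [1.1, 1.9, 1.1]
finger_gap: -0.0003
```

Call:
send_rows:
  commands:
    - [[-0.03,0,0],[0,0,0],0]
    - [[-0.03,0,0],[0,0,0],0]

```text
t: 20.52
tcp_pos: [0.5868, 0.0034, 0.0078]
eef_rot: [[-0.109, 0.994, 0.001], [0.994, 0.109, -0.0], [-0.0, 0.001, -1.0]]
ft_force: [1.3, 1.2, 0.6]
finger_gap: 0.0002
```

Call:
send_rows:
  commands:
    - [[-0.03,0,0],[0,0,0],0]
    - [[-0.03,0,0],[0,0,0],0]

```text
t: 20.68
tcp_pos: [0.5868, 0.0032, 0.0078]
eef_rot: [[-0.108, 0.994, 0.0], [0.994, 0.108, 0.003], [0.003, 0.0, -1.0]]
ft_force: [0.1, 10.4, 2.0]
finger_gap: -0.0001
```

Call:
send_rows:
  commands:
    - [[-0.03,0,0],[0,0,0],0]
    - [[-0.03,0,0],[0,0,0],0]

```text
t: 20.85
tcp_pos: [0.5868, 0.0032, 0.0078]
eef_rot: [[-0.108, 0.994, -0.0], [0.994, 0.108, 0.006], [0.006, 0.0, -1.0]]
ft_force: [-0.5, 15.8, 3.3]
finger_gap: -0.0002
```

Call:
send_rows:
  commands:
    - [[-0.02,0,0],[0,0,0],0]
    - [[-0.02,0,0],[0,0,0],0]

```text
t: 21.02
tcp_pos: [0.5868, 0.0033, 0.0078]
eef_rot: [[-0.108, 0.994, -0.001], [0.994, 0.108, 0.007], [0.007, 0.0, -1.0]]
ft_force: [-0.4, 17.9, 4.2]
finger_gap: -0.0003
```

The end stop is felt at TCP dock y of about 0.094, as predicted. Now I'll retreat.

Call:
send_rows:
  commands:
    - [[0.06,0,0],[0,0,0],0]
    - [[0.2,0,0],[0,0,0],0]
    - [[0.4,0,0],[0,0,0],0]
    - [[0.4,0,0],[0,0,0],0]
    - [[0.1,0,-0.5],[0,0,0],0]
    - [[0,0,-0.9],[0,0,0],0]
    - [[0,0,-0.9],[0,0,0],0]
    - [[0,0,-0.9],[0,0,0],0]
    - [[0,0,-0.9],[0,0,0],0]
    - [[0,0,-0.9],[0,0,0],0]

```text
t: 21.85
tcp_pos: [0.583, 0.0339, 0.159]
eef_rot: [[-0.109, 0.994, 0.0], [0.994, 0.109, -0.001], [-0.001, 0.0, -1.0]]
ft_force: [0.6, -0.9, -1.5]
finger_gap: 0.0003
```

Call:
send_rows:
  commands:
    - [[0.6,0,-0.6],[0,0,0],0]
    - [[0.9,0,0],[0,0,0],0]
    - [[0.9,0,0],[0,0,0],0]
    - [[0.9,0,0],[0,0,0],0]
    - [[0.9,0,0],[0,0,0],0]
    - [[0,0,0],[0,0,0],0]

```text
t: 22.35
tcp_pos: [0.5684, 0.1633, 0.1757]
eef_rot: [[-0.113, 0.994, 0.0], [0.994, 0.113, 0.001], [0.001, 0.0, -1.0]]
ft_force: [0.5, 0.1, -0.3]
finger_gap: 0.0002
```

Run:
```python
from m import *; from plan import *
show();C=[cloud(grab('scene')),cloud(grab('top'))]
for c,n in zip(C,('scene','top')):
    P=c.reshape(-1,3);P=P[np.isfinite(P).all(1)];d=P[:,:2]-O;D=np.c_[d@DX,d@DY,P[:,2]]
    k=D[(abs(D[:,0]+.043)<.02)&(D[:,1]>.06)&(D[:,1]<.22)&(D[:,2]>.04)&(D[:,2]<.09)];print(n,'knob',len(k),k.mean(0).round(4) if len(k) else '')
    p=fitcan([c],[.6396,-.087],.026,(.09,.145));d=p-O;print(np.round([d@DX,d@DY],4))
    for nm,xy,r in(('yel1',[.4456,-.0198],.026),('yel2',[.3992,-.0914],.026),('tin',[.5831,-.2579],.037),('bottle',[.6831,-.2211],.036)): print(nm,end=' ');fitcan(C,xy,r,(.02,.085))
g=load('scene');cv2.imwrite('pics/s7.png',cv2.resize(g['color'][90:260,80:310,::-1],(800,591),interpolation=cv2.INTER_CUBIC))
```

```text
t 22.35 tcp [0.5684 0.1633 0.1757] dock [-0.0428  0.2552] psi 89.8 th 0.1 F [ 0.51  0.05 -0.3 ] gap 0.000158086284859701 q [ 0.07  0.22  1.58  0.    1.35 -0.04]
scene knob 63 [-0.0377  0.076   0.0625]
can [ 0.6397 -0.087 ] 249
[ 0.0015 -0.0012]
yel1 can [ 0.4454 -0.0198] 275
yel2 can [ 0.3995 -0.0914] 272
tin can [ 0.5831 -0.2578] 479
bottle can [ 0.6832 -0.2211] 588
top knob 30 [-0.0461  0.0763  0.071 ]
can [ 0.6379 -0.0875] 48
[-0.0002 -0.0015]
yel1 can [ 0.4454 -0.0198] 275
yel2 can [ 0.3995 -0.0914] 272
tin can [ 0.5831 -0.2578] 479
bottle can [ 0.6832 -0.2211] 588
```

View pics/s7.png

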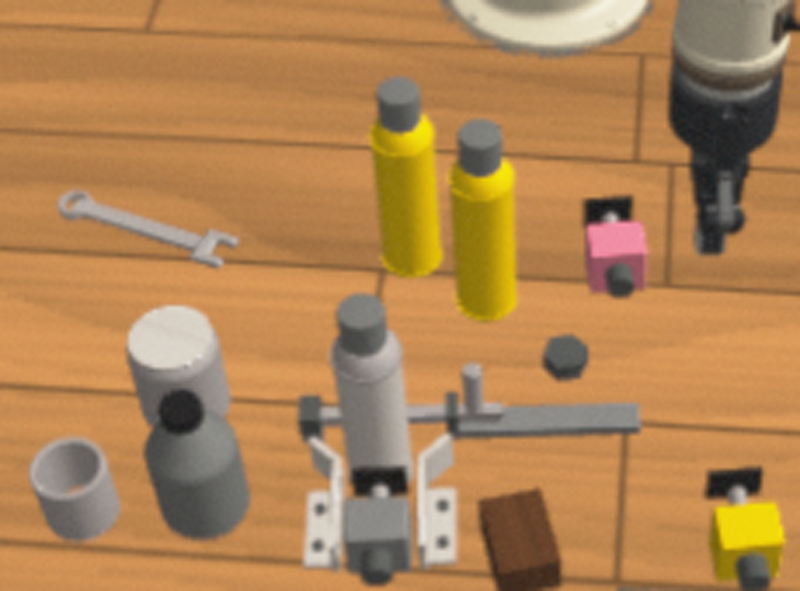

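The picture shows the bolt across behind the can with its tip in the keeper at (312,415), and the knob at (472,390), dock y about 75 mm. The can stands upright in the nest at (375,400), and nothing else has moved.

```bash
python3 -c "
from station import finish_job; print(finish_job())"
```

```text
the job is handed in; nothing more can be done
None
```

The spray can is docked with the bolt fully across in front of it. I handed the job in at about 22 s of the 72 s allowed; it reports no verdict.

**Push:** I pushed the can low, about 22 mm up, with two leaned fingertips. It stayed upright on every camera check along the way, and sliding took about 3 to 4 N.

**Press:** I found the buffer by touch and held the can against it for about 1.25 s. The wrist push was about 12 N, with single readings up to about 13 N. Taking off bench friction leaves roughly 7 to 10 N on the buffer, so about 8 N. That figure is estimated, not measured directly, but it stayed below 16 N because even the full wrist push did.

**Bolt:** After letting go of the can I pushed the knob until the force rose at the end stop, to about 18 N at the wrist.

**Last checks:**
- **Bolt:** the knob is at dock y ≈ 76 mm, against 75 mm expected when fully across. The bolt tip is in the keeper.
- **Can:** it stands at dock x ≈ 1 mm, y ≈ -1 mm, inside the home range.
- **Bystanders:** the tin, the bottle and both yellow cans measured within 0.5 mm of where they started. The tube offcut, wrench, wood block and hex slug look unmoved in the last picture. The hammer was out of that view and was not checked at the end.
- **Robot:** it is clear and touching nothing.

**Checks that disagreed:**
- **Fingertip position:** both cameras put the real fingertips about 37 mm short of the reported TCP. I noticed before touching the can and steered by the camera-measured tips.
- **Can position in the dock:** a fit to the low part of the can read 3 mm further in than the fit higher up. I put this down to nearby bracket points in the fit, because the picture shows the can upright.

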